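Fetch the amber vial from behind the bottles and put it on the balance

ROBOT

A 6-joint arm with a two-finger parallel gripper is mounted at the origin on a cart in front of the work surface, level with it; the furniture and walls round the work are solid. World frame = base frame: x ahead of the robot, y to its left, z up, the work surface at z = 0. Lengths are in mm, angles in rad, forces in N, time in s.
With the tool pointing down it reaches from about 350 to 975 mm from the base axis. Payload 7.1 kg.
Tool frame: the origin (TCP) lies midway between the tips of the shut fingers; the grasp point (between the pads) lies ctrl.grip_point_offset behind it (ctrl.grip_point_offset is the distance from the TCP to the grasp point, in mm); z points along the fingers, y is the line along which they close (so a half turn about z gives the same grasp; the last joint's range is limited). The gripper opens to 88 mm and grips with 3 to 60 N. Pads are 20 mm wide; open, the fingers measure 115 mm over their backs; the gripper's body (75 mm by 178 mm) begins 61 mm behind the grasp point.
Start: joints at [-1.241, 0.423, 1.63, -0, 1.089, -0.019], TCP at [213.623, -587.341, 222.675] pointing down, gripper open.
Joint ranges: [-3, 3], [-0.9, 2.11], [0.09, 2.58], [-1.31, 4.45], [0.11, 2.69], [-2.54, 2.54]. Speed limits (rad/s): [2.39, 2.39, 3.01, 3.14, 3.14, 3.14].

INTERFACE

Orientations are given as a rotation vector (axis times angle).
In Python, from workcell import ctrl, get_image, close_job, finder gives the robot as it stands.
- The arm moves only by the tool servo_tool, never from a script. Its argument "deltas" is a list of rows, each a list of 2 entries, a list of its own where there are three numbers: the shift along the tool's x, y, z in mm, then the turn, a rotation vector about the tool's x, y, z in rad. A call has 1 to 5 rows; each row is the pose to reach, as a shift and turn from the pose commanded when the call began, along the tool's axes at that moment; what a row does not reach only later rows make up. A row lasts 1/12 s, in which the tool goes at most 41.7 mm and 7.16 degrees, less where a joint would pass 70% of its speed; a pose out of reach is approached as far as the arm can. A call with a gripper value outside its range is refused whole. "grip" is the closure, from -1 (fully open) to 1 (shut), so that 0 is half open, set as the call begins (left out, the last holds). The fingers move at their own pace and stop on an object; the grip force is fixed at half the most. Time passes only in rows, so rows that repeat a pose let the fingers close. It gives the time, the measured TCP pose, the force, the opening and the grip force at its end, in the units of the state.
- ctrl.get_obs(): the state, without advancing time (a new reading comes with each control period).
- get_image(name): name is "scene" or "top" or "wrist"; returns a dict with "frame" (400x640x3 uint8, blue, green, red), "depth" (400x640 float32, mm along the optical axis (not along the pixel's ray), 0 where there is no reading), "K" (3x3 intrinsics, pixels), "pose" (4x4, takes a point from camera to world coordinates). Camera axes: x right, y down, z forward; pixel columns grow to the right and rows downward; lengths in mm; the calibration is good to about 2 mm. The wrist camera is an equidistant fisheye: a pixel r from the principal point sees the ray r / f radians off the axis. A picture is of the moment at which its call begins.
- close_job(): hands the job in; it is judged then, once.
Trained networks look in a picture, given as the dict that the camera call returned (one of the last four; its "shot" number tells which), for a name from the list of things; names that differ only in an ending like _2 or _b are one class to them, and where a whole thing is asked for, a point or a joint stands for the part that bears it (a point fixed in the world has none). Each returns a list of dicts, best first, with "score" (0 to 1); they miss things now and then, are a little off and sometimes report something else, mostly with a low value. They report only what shows in the picture. A call takes as long as a camera call.
- finder.search_frame(query, picture): "rect" ([centre column, centre row, width, height] as shares, 0 to 1, of the picture: columns of its width, rows of its height, round what is visible of it).
- finder.silhouettes(query, picture): "mask" (400x640 bool, what is visible of it) and "rect" ([centre column, centre row, width, height] as shares, 0 to 1, of the picture: columns of its width, rows of its height, round what is visible of it).
The state is a dict: "t": time; "qpos": joint angles; "qvel": joint speeds; "joint_torque": joint torques, N m; "ee_pos": TCP position; "orientation": TCP orientation; "ft_force": force on the tool from outside, world axes, zero at the start; "moment": the same for the moment, N m; "width": finger opening in mm; "grasp_force": force on a finger pad.
Only numpy, scipy, OpenCV 4.12 (cv2) and the standard library are available. Lean on these libraries where they do the work, as an engineer would, in place of code of your own. Each camera call takes 0.05 s, during which the arm holds its last target. There are 200 camera calls.

TASK

The amber vial with the black cap stands hemmed in by three bottles in the blue caddy. Clear all three bottles out of the way, standing upright on the steel side tray, then set the amber vial upright in the middle of the balance's round pan, and then put every bottle back upright exactly where it stood at the start. Tip nothing over, and leave the clear vial with the white cap in the caddy where it is.

Things in the scene. Friction and masses are not known exactly. Their poses are not given: they have to be found in the camera images.
- caddy: fixed shallow blue tray, 170 (x) x 210 (y) x 18 mm, open on top, 4 mm walls, inner floor 4 mm above its underside. Origin: centre of its underside; at yaw 0 its x axis points away from the robot. In its frame the amber vial starts near (+20, 0) mm and the three bottle places are near (+20, +50), (+20, -50) and (-36, 0) mm; the clear vial stands near (+62, +86) mm.
- side_tray: fixed shallow bare-metal tray, 270 (x) x 140 (y) x 12 mm (rim bead to 14.5 mm), open on top, 4 mm walls, inner floor 4 mm above its underside, empty at the start. Origin: centre of its underside; x along its length. It lies to the left or to the right of the caddy.
- balance: fixed white bench balance, 190 (x) x 140 (y) x 48 mm, on the other side of the caddy from the tray, with a dark display on the side near the robot and a round flat steel pan. Origin: centre of its underside; x axis away from the robot at yaw 0.
- pan (a point): centre of the top face of the balance's steel pan: 90 mm across, 48 mm above the bench, 30 mm along the balance's +x from its origin; z up.
- red_cap_bottle: square whitish bottle with a red screw cap, 109 mm high, about 190 g: body 50 x 50 mm (flats along its own x and y axes) up to 80 mm height, cap 37 mm across above; stands upright at the start in one of the three bottle places of the caddy (which place varies). Origin: centre of its underside, z axis up. Its yaw differs by up to 0.2 rad from the caddy's.
- nozzle_bottle: round squeeze bottle with yellow contents and a pointed nozzle, 138 mm high, about 160 g: body 48 mm across up to 94 mm height, nozzle cap 26 mm across above; stands upright at the start in one of the three bottle places of the caddy (which place varies). Origin: centre of its underside, z axis up.
- white_bottle: round plain white bottle with a white screw cap, 132 mm high: body 52 mm across up to about 95 mm height, narrower above; stands upright at the start in one of the three bottle places of the caddy (which place varies). Origin: centre of its underside, z axis up.
- amber_vial: small amber glass vial with a black cap, 21 mm across, 51 mm high, 14 g, upright, between the three bottles in the caddy. Origin: centre of its underside, z axis up.
- clear_vial: bystander: clear vial with a white cap, 21 mm across, 51 mm high, upright in a back corner of the caddy; to be left alone. Origin: centre of its underside, z axis up.

How it is judged (in metres and radians):
On the way, in this order (a step that is already met when the one before it is completed fails the run):
1. all three bottles stand released and upright on the side tray, the amber vial not yet moved (x of red_cap_bottle in the frame of side_tray between -0.115 and 0.115 m and y of red_cap_bottle in the frame of side_tray between -0.05 and 0.05 m and z of red_cap_bottle in the frame of side_tray between -0.002 and 0.009 m and angle between each of red_cap_bottle, nozzle_bottle, white_bottle's own z axis and vertical below 0.1 rad and contact force between each of red_cap_bottle, nozzle_bottle, white_bottle and the fingers below 0.1 N and linear speed of each of red_cap_bottle, nozzle_bottle, white_bottle below 0.03 m/s and x of nozzle_bottle in the frame of side_tray between -0.115 and 0.115 m and y of nozzle_bottle in the frame of side_tray between -0.05 and 0.05 m and z of nozzle_bottle in the frame of side_tray between -0.002 and 0.009 m and x of white_bottle in the frame of side_tray between -0.115 and 0.115 m and y of white_bottle in the frame of side_tray between -0.05 and 0.05 m and z of white_bottle in the frame of side_tray between -0.002 and 0.009 m and distance of amber_vial from where it was at the start of the episode below 0.012 m), for 0.2 s.
2. the amber vial stands released and upright in the middle of the pan while the bottles still stand on the side tray (x of red_cap_bottle in the frame of side_tray between -0.115 and 0.115 m and y of red_cap_bottle in the frame of side_tray between -0.05 and 0.05 m and z of red_cap_bottle in the frame of side_tray between -0.002 and 0.009 m and angle between each of red_cap_bottle, nozzle_bottle, white_bottle, amber_vial's own z axis and vertical below 0.1 rad and contact force between each of red_cap_bottle, nozzle_bottle, white_bottle, amber_vial and the fingers below 0.1 N and linear speed of each of red_cap_bottle, nozzle_bottle, white_bottle, amber_vial below 0.03 m/s and x of nozzle_bottle in the frame of side_tray between -0.115 and 0.115 m and y of nozzle_bottle in the frame of side_tray between -0.05 and 0.05 m and z of nozzle_bottle in the frame of side_tray between -0.002 and 0.009 m and x of white_bottle in the frame of side_tray between -0.115 and 0.115 m and y of white_bottle in the frame of side_tray between -0.05 and 0.05 m and z of white_bottle in the frame of side_tray between -0.002 and 0.009 m and horizontal distance between amber_vial and pan below 0.015 m and z of amber_vial in the frame of pan between -0.003 and 0.004 m), for 0.2 s.
At the end, for the whole second after the job is handed in: each bottle stands upright within 15 mm of where it stood at the start, the amber vial stands upright on the pan within 15 mm of its centre, the clear vial is within 15 mm of where it was, all at rest and released (distance of each of red_cap_bottle, nozzle_bottle, white_bottle, clear_vial from where it was at the start of the episode below 0.015 m and angle between each of red_cap_bottle, nozzle_bottle, white_bottle, amber_vial's own z axis and vertical below 0.1 rad and linear speed of each of red_cap_bottle, nozzle_bottle, white_bottle, amber_vial below 0.03 m/s and horizontal distance between amber_vial and pan below 0.015 m and z of amber_vial in the frame of pan between -0.003 and 0.004 m and contact force between amber_vial and the fingers below 0.1 N); the robot touches nothing.
It fails at once if a bottle or vial is tipped by more than 0.6 rad (angle between any of red_cap_bottle, nozzle_bottle, white_bottle, amber_vial, clear_vial's own z axis and vertical above 0.6 rad).
It fails at once if the clear vial is moved more than 20 mm (distance of clear_vial from where it was at the start of the episode above 0.02 m).
It also fails if it takes over 149 s, if anything falls off the work surface, if the arm or the gripper's body presses on something with over 40 N, if the wrist force passes 120 N, or if a joint passes its speed limit or range.

## Working session

There is one attempt and no reset: what is moved stays moved. The work goes in short steps, Python scripts to look and compute and a tool call to move; the robot and the scene stay as the last step left them, time stands still between calls to the robot, and variables do not carry over. Pictures are saved under pics/ and viewed, at most 14 in all, crops included, and the job is handed in when it is done.

Besides the shell and the picture viewer there is one more tool, called after ">>>" by a JSON object that holds its "fn" and its "kwargs". servo_tool: Moves the arm, as the interface text tells. Its arguments: {"type":"object","properties":{"deltas":{"type":"array","items":{"type":"array"}},"grip":{"type":"number"}},"required":["deltas"]}

```bash
mkdir -p pics; ls; cat > h.py <<'E'
import numpy as np, cv2
from workcell import ctrl,get_image,close_job,finder
from scipy.spatial.transform import Rotation as R
def cloud(p):
    d=p["depth"];K=p["K"];v,u=np.mgrid[0:400,0:640]
    P=np.stack([(u-K[0,2])/K[0,0]*d,(v-K[1,2])/K[1,1]*d,d],-1)
    T=p["pose"];W=P@T[:3,:3].T+T[:3,3];W[d<=0]=np.nan
    return W
N=["red_cap_bottle","nozzle_bottle","white_bottle","amber_vial","clear_vial","caddy","side_tray","balance"]
E
python3 - <<'E'
from h import *
o=ctrl.get_obs();print({k:np.round(v,3) for k,v in o.items()},ctrl.grip_point_offset)
for c in("scene","top"):
    p=get_image(c);cv2.imwrite(f"pics/{c}0.png",p["frame"]);W=cloud(p)
    print(c,np.round(p["pose"],2).tolist(),np.round(p["K"],1).tolist())
    for n in N:
        for r in finder.silhouettes(n,p)[:2]:
            m=r["mask"];w=W[m];w=w[~np.isnan(w[:,0])]
            if len(w)<5: print(n,r["score"],"nodepth");continue
            zt=np.percentile(w[:,2],95);t=w[w[:,2]>zt-6]
            print(n,round(r["score"],2),np.round(r["rect"],3),m.sum(),"zmax",round(zt,1),"top med",np.round((np.percentile(t,3,axis=0)+np.percentile(t,97,axis=0))/2,1),"lo",np.round(np.percentile(w,2,axis=0)),"hi",np.round(np.percentile(w,98,axis=0)))
E
```

```text
pics
{'t': np.float64(0.0), 'qpos': array([-1.241,  0.424,  1.631,  0.   ,  1.089, -0.019]), 'qvel': array([-0.001, -0.002,  0.   ,  0.001, -0.001,  0.002]), 'joint_torque': array([ 2.0000e-03, -5.4463e+01, -2.7366e+01,  6.5000e-02,  2.3000e-02,
       -0.0000e+00]), 'ee_pos': array([ 213.458, -586.857,  221.938]), 'orientation': array([-3.093, -0.545,  0.   ]), 'ft_force': array([ 0.096, -0.16 ,  0.099]), 'moment': array([0.007, 0.021, 0.027]), 'grasp_force': np.float64(0.0), 'width': np.float64(87.857)} 18.700000000000003
scene [[-0.64, -0.36, 0.68, -243.12], [-0.77, 0.29, -0.57, 663.29], [0.01, -0.89, -0.46, 612.63], [0.0, 0.0, 0.0, 1.0]] [[489.8, 0.0, 311.9], [0.0, 489.8, 197.9], [0.0, 0.0, 1.0]]
red_cap_bottle 0.6 [0.43  0.513 0.05  0.129] 1066 zmax 112.3 top med [603.5  68.2 110.6] lo [580. -35.  -0.] hi [753.  92. 113.]
nozzle_bottle 0.51 [0.485 0.446 0.018 0.064] 55 zmax 133.6 top med [577.7 -19.4 131.7] lo [ 573. -215.   -2.] hi [810. -25. 135.]
white_bottle 0.63 [0.478 0.504 0.033 0.151] 1130 zmax 135.8 top med [539.8  20.9 133.9] lo [516.   3.   8.] hi [554.  46. 137.]
amb
[... 1361 characters left out ...]
op med [541.4  17.4 136.3] lo [518.  -6.  87.] hi [564.  40. 140.]
white_bottle 0.52 [0.649 0.562 0.09  0.251] 4589 zmax 13.8 top med [ 486.6 -293.4   12.7] lo [ 356. -372.   -1.] hi [ 617. -219.   16.]
amber_vial 0.36 [0.491 0.464 0.017 0.022] 34 zmax 57.0 top med [596.8  11.   54.6] lo [589.   3.  31.] hi [603.  18.  58.]
caddy 0.57 [0.482 0.478 0.123 0.164] 3291 zmax 18.6 top med [579.8  14.2  36.7] lo [495. -90.  -1.] hi [666. 120.  22.]
side_tray 0.78 [0.645 0.561 0.098 0.246] 4658 zmax 13.7 top med [ 487.6 -293.2   12.6] lo [ 356. -371.   -1.] hi [ 617. -217.   16.]
balance 0.72 [0.314 0.525 0.079 0.182] 3188 zmax 49.7 top med [545.2 332.4  48.1] lo [428. 255.  29.] hi [609. 396.  51.]
```

View pics/scene0.png

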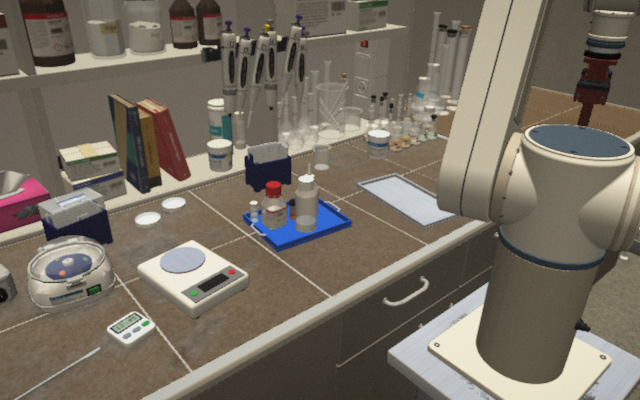

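View pics/top0.png

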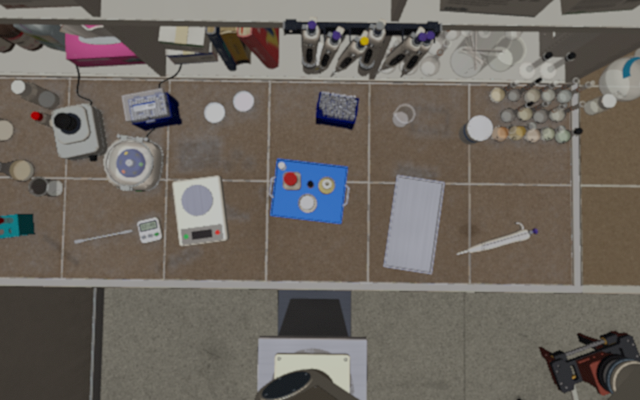

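The scene picture shows the caddy with the red-cap bottle at (273,205), white at (306,205) in front and the nozzle bottle behind it. In the top picture red is at (291,180), the amber vial at (310,184), nozzle at (326,185) and white at (308,203). The tray is at (414,224) and the balance pan at (199,200). The finder agrees with this, except for its low-score extras.

```bash
cat >> h.py <<'E'
def state():
    o=ctrl.get_obs();return o,R.from_rotvec(o["orientation"])
def to(x,y,z,yaw=0.):
    """delta (tool axes) from measured pose to TCP x,y,z, tool down, yaw about world z of tool x"""
    o,r=state();t=R.from_euler("z",yaw)*R.from_rotvec([np.pi,0,0])
    return np.round(r.inv().apply(np.array([x,y,z])-o["ee_pos"]),1),np.round((r.inv()*t).as_rotvec(),3)
E
python3 - <<'E'
from h import *
for c in("top","scene"):
    p=get_image(c);W=cloud(p)
    for n in("caddy","side_tray","balance"):
        m=finder.silhouettes(n,p)[0]["mask"];w=W[m];w=w[~np.isnan(w[:,0])]
        z0={"caddy":(8,24),"side_tray":(1,20),"balance":(40,55)}[n];w=w[(w[:,2]>z0[0])&(w[:,2]<z0[1])]
        print(c,n,cv2.minAreaRect(w[:,:2].astype(np.float32)))
    # pan: bluish grey region on the balance
    f=p["frame"].astype(int);m=finder.silhouettes("balance",p)[0]["mask"]
    g=f.mean(-1);mm=m&(W[...,2]>40)&(g>90)&(f[...,0]-f[...,2]>8)
    n_,l,s,_=cv2.connectedComponentsWithStats(mm.astype(np.uint8));k=1+np.argmax(s[1:,4]);w=W[l==k]
    print(c,"pan",s[k],np.nanmin(w,0),np.nanmax(w,0),np.nanmean(w,0))
print(to(541,19,280), np.round(R.from_rotvec(ctrl.get_obs()["orientation"]).as_matrix(),2).tolist())
E
```

```text
top caddy ((579.5573120117188, 15.6207275390625), (231.67286682128906, 170.16053771972656), 83.93488311767578)
top side_tray ((487.6221008300781, -293.531494140625), (143.09323120117188, 274.7630310058594), 82.1200942993164)
top balance ((516.7443237304688, 325.59222412109375), (182.1985626220703, 130.0963134765625), 8.461000442504883)
top pan [182 185  30  30 709] [507.90312426 292.15248939  42.35713235] [590.55889412 376.53128671  54.18377779] [548.41354868 333.75671975  47.85445071]
scene caddy ((579.0227661132812, 18.719627380371094), (229.9905242919922, 175.37220764160156), 83.11905670166016)
scene side_tray ((495.81072998046875, -302.40020751953125), (167.01071166992188, 297.1961975097656), 82.15917205810547)
scene balance ((511.0774841308594, 329.86688232421875), (172.62208557128906, 120.5780029296875), 7.932329177856445)
scene pan [160 248  45  24 827] [502.61576381 291.57248604  44.83835607] [588.6486207  377.08782392  51.12067268] [543.6560389  335.68836645  47.86320911]
(array([ 514.9, -457.9,  -57.3]), array([ 0.   , -0.   ,  0.349])) [[0.94, 0.34, 0.0], [0.34, -0.94, -0.0], [0.0, 0.0, -1.0]]
```

>>> {"fn": "servo_tool", "kwargs": {"deltas": [[[0,0,-30],[0,0,0.12]],[[0,0,-60],[0,0,0.24]],[[0,0,-60],[0,0,0.36]],[[0,0,-60],[0,0,0.469]],[[0,0,-60],[0,0,0.469]]]}}

```text
t: 1.82
ee_pos: [213.7, -587.6, 283.4]
orientation: [3.134, -0.195, 0.001]
ft_force: [-0.4, 0.8, 0.8]
width: 87.8
grasp_force: 0.0
```

>>> {"fn": "servo_tool", "kwargs": {"deltas": [[[13,-32,0],[0,0,0]],[[25,-64,0],[0,0,0]],[[38,-96,0],[0,0,0]],[[50,-128,0],[0,0,0]],[[63,-160,0],[0,0,0]]]}}

```text
t: 2.23
ee_pos: [295.5, -434.4, 282.2]
orientation: [-3.135, 0.183, 0.001]
ft_force: [0.9, -1.3, -0.5]
width: 87.7
grasp_force: 0.0
```

>>> {"fn": "servo_tool", "kwargs": {"deltas": [[[13,-32,0],[0,0,0]],[[25,-64,0],[0,0,0]],[[38,-96,0],[0,0,0]],[[50,-128,0],[0,0,0]],[[63,-160,0],[0,0,0]]]}}

```text
t: 2.65
ee_pos: [377.3, -283.1, 282.5]
orientation: [-3.136, 0.183, 0.001]
ft_force: [0.8, -0.4, -0.8]
width: 88.0
grasp_force: 0.0
```

>>> {"fn": "servo_tool", "kwargs": {"deltas": [[[13,-32,0],[0,0,0]],[[25,-64,0],[0,0,0]],[[38,-96,0],[0,0,0]],[[50,-128,0],[0,0,0]],[[63,-160,0],[0,0,0]]]}}

```text
t: 3.07
ee_pos: [459.0, -131.8, 282.5]
orientation: [-3.136, 0.183, 0.001]
ft_force: [0.8, -0.3, 0.0]
width: 87.7
grasp_force: 0.0
```

>>> {"fn": "servo_tool", "kwargs": {"deltas": [[[13,-32,0],[0,0,0]],[[25,-64,0],[0,0,0]],[[38,-96,0],[0,0,0]],[[50,-128,0],[0,0,0]],[[63,-160,0],[0,0,0]]]}}

```text
t: 3.48
ee_pos: [540.8, 19.6, 282.4]
orientation: [3.136, -0.182, -0.001]
ft_force: [0.5, -0.5, -0.1]
width: 87.9
grasp_force: 0.0
```

>>> {"fn": "servo_tool", "kwargs": {"deltas": [[[0,0,0],[0,0,0]],[[0,0,0],[0,0,0]]]}}

```text
t: 3.65
ee_pos: [540.7, 19.2, 282.1]
orientation: [3.136, -0.179, -0.002]
ft_force: [-0.2, -0.6, -0.1]
width: 87.7
grasp_force: 0.0
```

```bash
cat >> h.py <<'E'
def ray(p,uv,z):
    "wrist fisheye pixel -> world point on plane z"
    K=p["K"];T=p["pose"];a=(np.asarray(uv,float)-[K[0,2],K[1,2]])/[K[0,0],K[1,1]]
    th=np.linalg.norm(a,axis=-1,keepdims=True);d=np.concatenate([a/np.maximum(th,1e-9)*np.sin(th),np.cos(th)],-1)@T[:3,:3].T
    return T[:3,3]+d*((z-T[2,3])/d[...,2:])
def wcloud(p):
    v,u=np.mgrid[0:400,0:640];uv=np.stack([u,v],-1).astype(float);K=p["K"];T=p["pose"]
    a=(uv-[K[0,2],K[1,2]])/[K[0,0],K[1,1]];th=np.linalg.norm(a,axis=-1,keepdims=True)
    d=np.concatenate([a/np.maximum(th,1e-9)*np.tan(th),np.ones_like(th)],-1)*p["depth"][...,None]
    W=d@T[:3,:3].T+T[:3,3];W[(p["depth"]<=0)|(th[...,0]>1.4)]=np.nan;return W
def tops(p,names=N[:5]):
    W=wcloud(p)
    for n in names:
        for r in finder.silhouettes(n,p)[:1]:
            w=W[r["mask"]];w=w[~np.isnan(w[:,0])]
            if len(w)<8: print(n,"few");continue
            zt=np.percentile(w[:,2],97);t=w[w[:,2]>zt-5]
            print(n,round(r["score"],2),"rect px",np.round(r["rect"]*np.array([640,400,640,400])),"ztop",round(zt,1),"top c",np.round((np.percentile(t,2,axis=0)+np.percentile(t,98,axis=0))/2,1),"size",np.round(np.ptp(t[:,:2],axis=0)))
E
python3 - <<'E'
from h import *
p=get_image("wrist");cv2.imwrite("pics/w1.png",p["frame"]);print(np.round(p["pose"],2).tolist(),np.round(p["K"],1).tolist());tops(p)
E
```

```text
[[-0.11, -0.96, -0.27, 615.31], [-0.99, 0.11, 0.03, 12.33], [0.0, 0.27, -0.96, 443.87], [0.0, 0.0, 0.0, 1.0]] [[309.7, 0.0, 314.7], [0.0, 309.7, 199.8], [0.0, 0.0, 1.0]]
red_cap_bottle 0.55 rect px [273. 125.  47.  40.] ztop 113.7 top c [608.7  65.6 112.2] size [37. 35.]
nozzle_bottle 0.72 rect px [353. 127.  45.  43.] ztop 128.9 top c [595.6 -31.5 133.2] size [7. 7.]
white_bottle 0.85 rect px [316. 175.  45.  53.] ztop 137.5 top c [544.7  19.8 135.9] size [36. 36.]
amber_vial 0.63 rect px [314. 126.  18.  18.] ztop 56.2 top c [600.5  13.6  54.8] size [19. 17.]
clear_vial 0.7 rect px [246.  96.  19.  15.] ztop 56.1 top c [651.4  95.6  54.6] size [18. 18.]
```

View pics/w1.png

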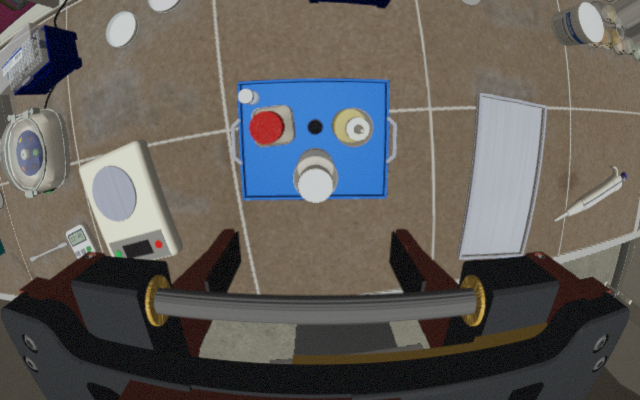

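The wrist picture shows red's cap at (267,127), the amber vial at (315,127), the nozzle at (357,128), white's cap at (316,185), the clear vial at (247,96), and the tray to the right. These agree with the other cameras to about 4 mm. I'll grasp the white bottle first.

>>> {"fn": "servo_tool", "kwargs": {"deltas": [[[2,0,30],[0,0,0]],[[2,0,60],[0,0,0]],[[2,0,90],[0,0,0]],[[2,0,112],[0,0,0]],[[2,0,125],[0,0,0]]]}}

```text
t: 4.37
ee_pos: [540.8, 16.7, 155.2]
orientation: [3.136, -0.19, -0.005]
ft_force: [-0.8, -0.4, 0.1]
width: 88.2
grasp_force: 0.0
```

>>> {"fn": "servo_tool", "kwargs": {"deltas": [[[0,0,25],[0,0,0]],[[0,0,50],[0,0,0]],[[0,0,75],[0,0,0]],[[0,0,93],[0,0,0]],[[0,0,100],[0,0,0]]]}}

```text
t: 4.78
ee_pos: [540.8, 16.8, 55.4]
orientation: [3.136, -0.19, -0.006]
ft_force: [-0.1, -0.9, -0.3]
width: 87.6
grasp_force: 0.0
```

>>> {"fn": "servo_tool", "kwargs": {"deltas": [[[0,0,0],[0,0,0]],[[0,0,0],[0,0,0]],[[0,0,0],[0,0,0]],[[0,0,0],[0,0,0]],[[0,0,0],[0,0,0]]], "grip": 1}}

```text
t: 5.2
ee_pos: [543.3, 17.5, 58.8]
orientation: [-3.136, 0.189, -0.003]
ft_force: [-0.4, -0.2, -0.4]
width: 58.3
grasp_force: 0.0
```

>>> {"fn": "servo_tool", "kwargs": {"deltas": [[[0,0,0],[0,0,0]],[[0,0,0],[0,0,0]],[[0,0,0],[0,0,0]],[[0,0,0],[0,0,0]],[[0,0,0],[0,0,0]]]}}

```text
t: 5.62
ee_pos: [543.1, 17.6, 58.4]
orientation: [-3.136, 0.189, -0.002]
ft_force: [-0.6, 0.5, 6.4]
width: 50.3
grasp_force: 29.9
```

>>> {"fn": "servo_tool", "kwargs": {"deltas": [[[0,0,-10],[0,0,0]],[[0,0,-30],[0,0,0]],[[0,0,-55],[0,0,0]],[[0,0,-80],[0,0,0]],[[0,0,-100],[0,0,0]]]}}

```text
t: 6.03
ee_pos: [542.5, 17.6, 159.6]
orientation: [-3.136, 0.189, -0.001]
ft_force: [-0.3, -1.1, -1.2]
width: 50.2
grasp_force: 29.9
```

>>> {"fn": "servo_tool", "kwargs": {"deltas": [[[-5,17,0],[0,0,0]],[[-15,45,0],[0,0,0]],[[-26,80,0],[0,0,0]],[[-38,118,0],[0,0,0]],[[-51,156,0],[0,0,0]]]}}

```text
t: 6.45
ee_pos: [472.3, -132.1, 158.2]
orientation: [3.136, -0.186, 0.0]
ft_force: [0.2, -1.3, -0.9]
width: 50.4
grasp_force: 29.9
```

>>> {"fn": "servo_tool", "kwargs": {"deltas": [[[-13,38,0],[0,0,0]],[[-25,76,0],[0,0,0]],[[-37,112,0],[0,0,0]],[[-46,140,0],[0,0,0]],[[-51,156,0],[0,0,0]]]}}

```text
t: 6.87
ee_pos: [402.2, -282.4, 158.2]
orientation: [3.135, -0.192, -0.0]
ft_force: [0.3, 0.0, -0.6]
width: 49.9
grasp_force: 29.9
```

>>> {"fn": "servo_tool", "kwargs": {"deltas": [[[0,0,10],[0,0,0]],[[0,0,30],[0,0,0]],[[0,0,50],[0,0,0]],[[0,0,70],[0,0,0]],[[0,0,80],[0,0,0]]]}}

```text
t: 7.28
ee_pos: [402.9, -278.3, 75.6]
orientation: [-3.134, 0.188, 0.004]
ft_force: [-0.1, 0.9, -1.8]
width: 50.1
grasp_force: 29.9
```

>>> {"fn": "servo_tool", "kwargs": {"deltas": [[[0,0,6],[0,0,0]],[[0,0,12],[0,0,0]],[[0,0,16],[0,0,0]],[[0,0,18],[0,0,0]],[[0,0,18],[0,0,0]]]}}

```text
t: 7.7
ee_pos: [404.1, -280.0, 59.8]
orientation: [3.136, -0.188, 0.0]
ft_force: [0.1, 0.4, -1.4]
width: 50.6
grasp_force: 29.9
```

>>> {"fn": "servo_tool", "kwargs": {"deltas": [[[0,0,0.8],[0,0,0]],[[0,0,1.5],[0,0,0]],[[0,0,1.5],[0,0,0]]]}}

```text
t: 7.95
ee_pos: [404.0, -280.1, 58.5]
orientation: [3.136, -0.189, 0.001]
ft_force: [-0.7, 0.0, -1.8]
width: 50.0
grasp_force: 29.9
```

>>> {"fn": "servo_tool", "kwargs": {"deltas": [[[0,0,0],[0,0,0]],[[0,0,0],[0,0,0]],[[0,0,0],[0,0,0]],[[0,0,0],[0,0,0]],[[0,0,0],[0,0,0]]], "grip": -1}}

```text
t: 8.37
ee_pos: [403.9, -280.0, 58.3]
orientation: [3.136, -0.189, 0.0]
ft_force: [-0.4, -0.7, 0.1]
width: 80.1
grasp_force: 0.0
```

>>> {"fn": "servo_tool", "kwargs": {"deltas": [[[0,0,0],[0,0,0]],[[0,0,-15],[0,0,0]],[[0,0,-45],[0,0,0]],[[0,0,-80],[0,0,0]],[[0,0,-120],[0,0,0]]]}}

```text
t: 8.78
ee_pos: [402.8, -279.2, 178.3]
orientation: [-3.134, 0.188, 0.005]
ft_force: [1.5, -0.8, -0.1]
width: 88.1
grasp_force: 0.0
```

>>> {"fn": "servo_tool", "kwargs": {"deltas": [[[0,0,-30],[0,0,-0.12]],[[0,0,-50],[0,0,-0.24]],[[0,0,-60],[0,0,-0.36]],[[0,0,-60],[0,0,-0.48]],[[0,0,-60],[0,0,-0.6]]]}}

```text
t: 9.2
ee_pos: [404.2, -280.2, 239.3]
orientation: [3.048, 0.755, 0.002]
ft_force: [0.4, -0.3, -0.7]
width: 87.6
grasp_force: 0.0
```

>>> {"fn": "servo_tool", "kwargs": {"deltas": [[[0,0,0],[0,0,-0.12]],[[0,0,0],[0,0,-0.24]],[[0,0,0],[0,0,-0.36]],[[0,0,0],[0,0,-0.48]],[[0,0,0],[0,0,-0.6]]]}}

```text
t: 9.62
ee_pos: [403.7, -279.8, 238.1]
orientation: [-2.69, -1.623, 0.0]
ft_force: [-0.6, -0.2, -0.2]
width: 87.7
grasp_force: 0.0
```

>>> {"fn": "servo_tool", "kwargs": {"deltas": [[[0,0,0],[0,0,-0.12]],[[0,0,0],[0,0,-0.24]],[[0,0,0],[0,0,-0.37]],[[0,0,0],[0,0,-0.37]]]}}

```text
t: 9.95
ee_pos: [403.7, -279.8, 238.1]
orientation: [-2.347, -2.088, 0.0]
ft_force: [-0.2, 0.0, -0.1]
width: 87.7
grasp_force: 0.0
```

```bash
python3 - <<'E'
from h import *
print(ctrl.get_obs()["ee_pos"],ctrl.get_obs()["orientation"],ctrl.get_obs()["qpos"]);print(to(594,-33,240,1.45))
p=get_image("top");W=cloud(p);m=finder.silhouettes("white_bottle",p)
for r in m[:2]:
    w=W[r["mask"]];print(r["score"],np.nanpercentile(w,5,axis=0),np.nanpercentile(w,95,axis=0))
E
```

```text
[ 403.70897602 -279.83622759  238.09577004] [-2.34671203e+00 -2.08828872e+00  1.39501984e-04] [-6.30330147e-01  2.05967168e-01  1.90504562e+00 -3.84694856e-05
  1.03084713e+00 -5.13903882e-01]
(array([267.3, 160.3,  -1.9]), array([-0.   , -0.   ,  0.004]))
0.8 [ 379.21957379 -308.64794063    3.81414819] [ 427.09254901 -254.95459563  137.97723032]
```

>>> {"fn": "servo_tool", "kwargs": {"deltas": [[[27,16,0],[0,0,0]],[[54,32,0],[0,0,0]],[[80,48,0],[0,0,0]],[[107,64,0],[0,0,0]],[[134,80,0],[0,0,0]]]}}

```text
t: 10.47
ee_pos: [500.1, -155.4, 238.2]
orientation: [2.356, 2.078, 0.0]
ft_force: [0.5, 0.2, -1.1]
width: 88.0
grasp_force: 0.0
```

>>> {"fn": "servo_tool", "kwargs": {"deltas": [[[27,16,0],[0,0,0]],[[54,32,0],[0,0,0]],[[80,48,0],[0,0,0]],[[107,64,0],[0,0,0]],[[133,80,0],[0,0,0]]]}}

```text
t: 10.88
ee_pos: [595.6, -32.7, 238.1]
orientation: [-2.356, -2.079, 0.0]
ft_force: [0.6, -0.7, -0.3]
width: 87.7
grasp_force: 0.0
```

>>> {"fn": "servo_tool", "kwargs": {"deltas": [[[0,0,0],[0,0,0]],[[0,0,0],[0,0,0]],[[0,0,0],[0,0,0]]]}}

```text
t: 11.13
ee_pos: [594.2, -34.5, 237.8]
orientation: [-2.353, -2.081, 0.002]
ft_force: [-0.2, -1.0, -0.0]
width: 87.6
grasp_force: 0.0
```

```bash
python3 - <<'E'
from h import *
p=get_image("wrist");cv2.imwrite("pics/w2.png",p["frame"]);tops(p)
W=wcloud(p)
r=finder.silhouettes("red_cap_bottle",p)[0];w=W[r["mask"]];w=w[(w[:,2]>60)&(w[:,2]<92)];print("red body",len(w),cv2.minAreaRect(w[:,:2].astype(np.float32)) if len(w)>5 else 0)
r=finder.silhouettes("nozzle_bottle",p)[0];w=W[r["mask"]];w=w[(w[:,2]>85)&(w[:,2]<100)];print("noz body",len(w),np.nanpercentile(w,2,axis=0),np.nanpercentile(w,98,axis=0))
print(ctrl.get_obs()["ee_pos"],to(594,-33,68,1.45))
E
```

```text
red_cap_bottle 0.85 rect px [316.  90.  51.  45.] ztop 113.8 top c [608.2  66.2 112.3] size [36. 36.]
nozzle_bottle 0.75 rect px [315. 177.  43.  48.] ztop 126.8 top c [595.6 -30.4 131.8] size [8. 7.]
white_bottle 0.83 rect px [218. 341.  36.  38.] ztop 91.4 top c [ 415.7 -256.7   91.7] size [174. 256.]
amber_vial 0.72 rect px [313. 138.  18.  20.] ztop 56.4 top c [600.8  14.1  55. ] size [19. 18.]
clear_vial 0.8 rect px [348.  64.  20.  21.] ztop 56.3 top c [651.1  95.5  54.4] size [18. 18.]
red body 681 ((608.716796875, 66.10121154785156), (49.262474060058594, 48.90132522583008), 88.05571746826172)
noz body 339 [578.97211919 -40.681616    85.08163448] [612.55565281 -15.47457449  98.78503119]
[594.72456456 -34.736644   238.32549109] (array([  1.6,  -1. , 170.3]), array([ 0.   , -0.   , -0.001]))
```

View pics/w2.png

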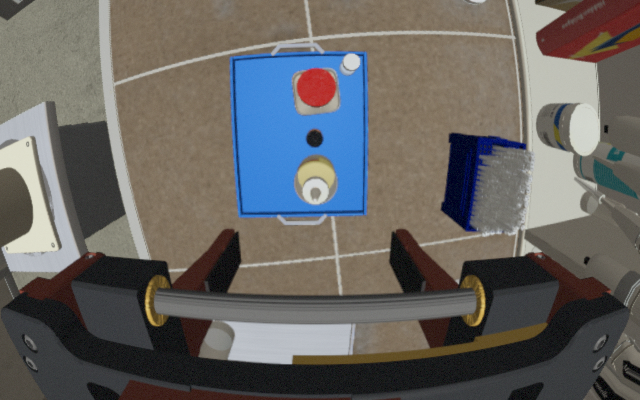

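The wrist picture shows the nozzle bottle between the fingers at (315,185), red at (316,88), amber at (315,138), and white on the tray at the lower left. Next I'll grasp the nozzle bottle.

>>> {"fn": "servo_tool", "kwargs": {"deltas": [[[2.5,0,20],[0,0,0]],[[2.5,0,50],[0,0,0]],[[2.5,0,80],[0,0,0]],[[2.5,0,105],[0,0,0]],[[2.5,0,120],[0,0,0]]]}}

```text
t: 11.95
ee_pos: [593.6, -31.8, 115.5]
orientation: [-2.35, -2.081, 0.004]
ft_force: [0.5, -0.2, -0.0]
width: 88.0
grasp_force: 0.0
```

>>> {"fn": "servo_tool", "kwargs": {"deltas": [[[0,0,15],[0,0,0]],[[0,0,30],[0,0,0]],[[0,0,42],[0,0,0]],[[0,0,50],[0,0,0]],[[0,0,50],[0,0,0]]]}}

```text
t: 12.37
ee_pos: [594.2, -31.8, 66.6]
orientation: [-2.351, -2.082, 0.003]
ft_force: [-1.1, 0.2, 0.9]
width: 87.7
grasp_force: 0.0
```

>>> {"fn": "servo_tool", "kwargs": {"deltas": [[[0,0,0],[0,0,0]],[[0,0,0],[0,0,0]],[[0,0,0],[0,0,0]],[[0,0,0],[0,0,0]],[[0,0,0],[0,0,0]]], "grip": 1}}

```text
t: 12.78
ee_pos: [595.6, -31.8, 68.8]
orientation: [2.351, 2.083, 0.001]
ft_force: [0.5, 0.8, -0.5]
width: 58.0
grasp_force: 0.0
```

>>> {"fn": "servo_tool", "kwargs": {"deltas": [[[0,0,0],[0,0,0]],[[0,0,0],[0,0,0]],[[0,0,0],[0,0,0]],[[0,0,0],[0,0,0]],[[0,0,0],[0,0,0]]]}}

```text
t: 13.2
ee_pos: [595.5, -31.7, 68.5]
orientation: [2.351, 2.083, 0.001]
ft_force: [-0.6, 0.1, 3.2]
width: 45.6
grasp_force: 30.0
```

```bash
python3 - <<'E'
from h import *
o=ctrl.get_obs();print(o["ee_pos"],o["orientation"],o["ft_force"])
E
```

```text
[595.45517075 -31.70281297  68.48780989] [2.35146048e+00 2.08282982e+00 5.98756910e-04] [-0.55510495  0.06091012  3.20827853]
```

>>> {"fn": "servo_tool", "kwargs": {"deltas": [[[0,0,-8],[0,0,0]],[[0,0,-25],[0,0,0]],[[0,0,-45],[0,0,0]],[[0,0,-65],[0,0,0]],[[0,0,-80],[0,0,0]]]}}

```text
t: 13.62
ee_pos: [595.3, -31.7, 149.8]
orientation: [2.352, 2.083, 0.001]
ft_force: [1.1, -0.0, -0.7]
width: 46.0
grasp_force: 30.0
```

>>> {"fn": "servo_tool", "kwargs": {"deltas": [[[-15,1,0],[0,0,0]],[[-40,2,0],[0,0,0]],[[-70,4,0],[0,0,0]],[[-103,5,0],[0,0,0]],[[-137,6,0],[0,0,0]]]}}

```text
t: 14.03
ee_pos: [584.2, -169.3, 148.4]
orientation: [-2.35, -2.084, 0.0]
ft_force: [1.9, -0.0, -1.3]
width: 45.7
grasp_force: 30.0
```

>>> {"fn": "servo_tool", "kwargs": {"deltas": [[[-34,1,0],[0,0,0]],[[-68,3,0],[0,0,0]],[[-98,4,0],[0,0,0]],[[-122,5,0],[0,0,0]],[[-136,6,0],[0,0,0]]]}}

```text
t: 14.45
ee_pos: [573.4, -306.8, 148.2]
orientation: [2.354, 2.081, -0.001]
ft_force: [0.1, 0.6, -1.4]
width: 45.6
grasp_force: 30.0
```

>>> {"fn": "servo_tool", "kwargs": {"deltas": [[[0,0,10],[0,0,0]],[[0,0,30],[0,0,0]],[[0,0,50],[0,0,0]],[[0,0,63],[0,0,0]],[[0,0,68],[0,0,0]]]}}

```text
t: 14.87
ee_pos: [572.7, -302.0, 77.3]
orientation: [-2.347, -2.081, 0.002]
ft_force: [-0.4, 1.1, -1.0]
width: 45.8
grasp_force: 30.0
```

>>> {"fn": "servo_tool", "kwargs": {"deltas": [[[0,0,4],[0,0,0]],[[0,0,8],[0,0,0]],[[0,0,10],[0,0,0]],[[0,0,11],[0,0,0]],[[0,0,11],[0,0,0]]]}}

```text
t: 15.28
ee_pos: [574.5, -304.2, 69.6]
orientation: [2.351, 2.083, 0.0]
ft_force: [0.8, -0.4, -1.8]
width: 45.7
grasp_force: 30.0
```

>>> {"fn": "servo_tool", "kwargs": {"deltas": [[[0,0,0.6],[0,0,0]],[[0,0,1.2],[0,0,0]],[[0,0,1.2],[0,0,0]]]}}

```text
t: 15.53
ee_pos: [574.5, -304.3, 68.5]
orientation: [2.351, 2.082, 0.001]
ft_force: [-0.4, 1.1, 0.3]
width: 45.4
grasp_force: 30.0
```

>>> {"fn": "servo_tool", "kwargs": {"deltas": [[[0,0,0],[0,0,0]],[[0,0,0],[0,0,0]],[[0,0,0],[0,0,0]],[[0,0,0],[0,0,0]],[[0,0,0],[0,0,0]]], "grip": -1}}

```text
t: 15.95
ee_pos: [574.2, -304.2, 68.0]
orientation: [-2.352, -2.083, -0.0]
ft_force: [-0.5, 0.8, 0.6]
width: 75.6
grasp_force: 0.0
```

>>> {"fn": "servo_tool", "kwargs": {"deltas": [[[0,0,0],[0,0,0]],[[0,0,-15],[0,0,0]],[[0,0,-45],[0,0,0]],[[0,0,-80],[0,0,0]],[[0,0,-120],[0,0,0]]]}}

```text
t: 16.37
ee_pos: [573.0, -303.6, 187.7]
orientation: [-2.349, -2.081, 0.002]
ft_force: [0.9, -0.9, 0.1]
width: 87.7
grasp_force: 0.0
```

>>> {"fn": "servo_tool", "kwargs": {"deltas": [[[37,-1,-30],[0,0,0]],[[74,-2,-50],[0,0,0]],[[111,-3,-50],[0,0,0]],[[148,-5,-50],[0,0,0]],[[186,-6,-50],[0,0,0]]]}}

```text
t: 16.78
ee_pos: [590.7, -117.2, 239.0]
orientation: [2.351, 2.082, 0.002]
ft_force: [0.3, -0.1, -0.3]
width: 87.8
grasp_force: 0.0
```

>>> {"fn": "servo_tool", "kwargs": {"deltas": [[[37,-1,0],[0,0,0]],[[74,-2,0],[0,0,0]],[[111,-3,0],[0,0,0]],[[148,-5,0],[0,0,-0.05]],[[185,-6,0],[0,0,-0.087]]]}}

```text
t: 17.2
ee_pos: [606.7, 67.4, 238.1]
orientation: [2.256, 2.186, 0.0]
ft_force: [-0.1, -0.3, 0.7]
width: 87.7
grasp_force: 0.0
```

>>> {"fn": "servo_tool", "kwargs": {"deltas": [[[0,0,0],[0,0,0]],[[0,0,0],[0,0,0]],[[0,0,0],[0,0,0]]]}}

```text
t: 17.45
ee_pos: [606.8, 65.3, 237.9]
orientation: [2.259, 2.184, -0.001]
ft_force: [0.3, -0.7, -0.9]
width: 88.1
grasp_force: 0.0
```

```bash
python3 - <<'E'
from h import *
p=get_image("wrist");cv2.imwrite("pics/w3.png",p["frame"]);tops(p)
W=wcloud(p)
r=finder.silhouettes("red_cap_bottle",p)[0];w=W[r["mask"]];w=w[(w[:,2]>60)&(w[:,2]<92)];print("red body",len(w),cv2.minAreaRect(w[:,:2].astype(np.float32)) if len(w)>5 else 0)
print(ctrl.get_obs()["ee_pos"],to(607,66,46,1.537))
p=get_image("top");W=cloud(p)
for n in("nozzle_bottle","white_bottle","red_cap_bottle"):
    r=finder.silhouettes(n,p)[0];w=W[r["mask"]];print(n,r["score"],np.nanpercentile(w,5,axis=0),np.nanpercentile(w,95,axis=0))
E
```

```text
red_cap_bottle 0.59 rect px [315. 181.  48.  57.] ztop 113.7 top c [609.   67.3 112.2] size [36. 36.]
white_bottle 0.36 rect px [210. 358.  10.   3.] ztop 14.4 top c [ 407.8 -253.7   12.2] size [20.  5.]
amber_vial 0.61 rect px [309. 221.  19.  25.] ztop 56.1 top c [600.6  14.7  54.2] size [18. 20.]
clear_vial 0.84 rect px [350. 151.  14.  19.] ztop 56.1 top c [650.8  96.7  54.8] size [16. 16.]
red body 698 ((608.991943359375, 68.67339324951172), (44.7447509765625, 48.55760192871094), 87.13382720947266)
[607.05395     64.58611746 238.00981792] (array([ 1.40e+00, -1.00e-01,  1.92e+02]), array([-0.   , -0.   , -0.002]))
nozzle_bottle 0.87 [ 552.45090017 -320.08450986   21.00418745] [ 590.9129944  -283.51897963  115.01426584]
white_bottle 0.8 [ 386.29244982 -290.9380743    35.23925872] [ 426.82046641 -254.98605004  138.34813214]Traceback (most recent call last):
  File "<stdin>", line 8, in <module>
IndexError: list index out of range
```

View pics/w3.png

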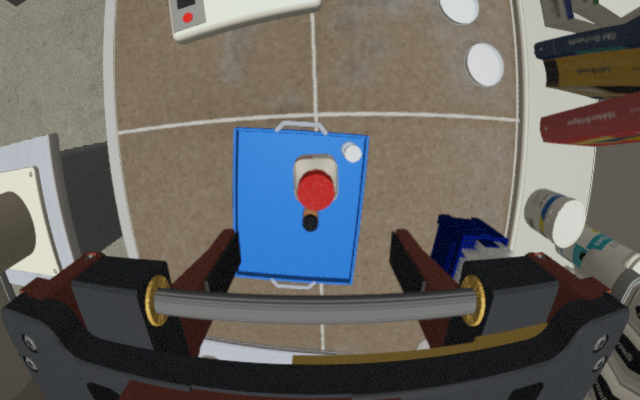

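The wrist picture shows red between the fingers at (316,188), amber at (310,222) and the clear vial at (352,152). I'll grasp red with the fingers partly open to keep clear of the clear vial.

>>> {"fn": "servo_tool", "kwargs": {"deltas": [[[2,1,20],[0,0,0]],[[2,1,55],[0,0,0]],[[2,1,90],[0,0,0]],[[2,1,115],[0,0,0]],[[2,1,130],[0,0,0]]], "grip": -0.64}}

```text
t: 18.42
ee_pos: [606.3, 67.4, 104.8]
orientation: [-2.257, -2.182, 0.005]
ft_force: [0.1, -0.8, 0.7]
width: 72.0
grasp_force: 0.0
```

>>> {"fn": "servo_tool", "kwargs": {"deltas": [[[0,0,15],[0,0,0]],[[0,0,35],[0,0,0]],[[0,0,50],[0,0,0]],[[0,0,58],[0,0,0]],[[0,0,58],[0,0,0]]]}}

```text
t: 18.83
ee_pos: [606.9, 67.4, 48.2]
orientation: [-2.257, -2.182, 0.004]
ft_force: [-0.7, 0.4, -0.0]
width: 71.8
grasp_force: 0.0
```

>>> {"fn": "servo_tool", "kwargs": {"deltas": [[[0,0,0],[0,0,0]],[[0,0,0],[0,0,0]],[[0,0,0],[0,0,0]],[[0,0,0],[0,0,0]],[[0,0,0],[0,0,0]]], "grip": 1}}

```text
t: 19.25
ee_pos: [608.7, 67.6, 51.0]
orientation: [2.258, 2.183, 0.002]
ft_force: [-2.0, 0.0, 3.9]
width: 48.6
grasp_force: 29.8
```

>>> {"fn": "servo_tool", "kwargs": {"deltas": [[[0,0,0],[0,0,0]],[[0,0,0],[0,0,0]],[[0,0,0],[0,0,0]]]}}

```text
t: 19.5
ee_pos: [608.7, 67.6, 50.9]
orientation: [2.258, 2.183, 0.002]
ft_force: [-1.9, 0.2, 6.0]
width: 48.8
grasp_force: 29.8
```

>>> {"fn": "servo_tool", "kwargs": {"deltas": [[[0,0,-10],[0,0,0]],[[0,0,-30],[0,0,0]],[[0,0,-55],[0,0,0]],[[0,0,-80],[0,0,0]],[[0,0,-110],[0,0,0]]]}}

```text
t: 19.92
ee_pos: [607.0, 67.4, 160.5]
orientation: [-2.258, -2.182, 0.003]
ft_force: [0.8, 1.2, -1.6]
width: 49.2
grasp_force: 29.7
```

>>> {"fn": "servo_tool", "kwargs": {"deltas": [[[-15,-5,-20],[0,0,0]],[[-40,-12,-30],[0,0,0]],[[-72,-21,-30],[0,0,0]],[[-106,-31,-30],[0,0,0]],[[-142,-42,-30],[0,0,0]]]}}

```text
t: 20.33
ee_pos: [560.8, -73.8, 190.9]
orientation: [2.257, 2.184, 0.001]
ft_force: [0.7, 0.4, -2.1]
width: 48.3
grasp_force: 29.7
```

>>> {"fn": "servo_tool", "kwargs": {"deltas": [[[-37,-11,0],[0,0,0]],[[-74,-22,0],[0,0,0]],[[-111,-33,0],[0,0,0]],[[-142,-42,0],[0,0,0]],[[-164,-48,0],[0,0,0]]]}}

```text
t: 20.75
ee_pos: [506.3, -237.7, 190.5]
orientation: [2.26, 2.181, -0.001]
ft_force: [0.9, 0.0, -1.3]
width: 48.3
grasp_force: 29.7
```

>>> {"fn": "servo_tool", "kwargs": {"deltas": [[[-20,-6,0],[0,0,0.06]],[[-36,-11,0],[0,0,0.16]],[[-48,-15,0],[0,0,0.28]],[[-57,-17.5,0],[0,0,0.4]],[[-57,-17.5,0],[0,0,0.52]]]}}

```text
t: 21.17
ee_pos: [487.5, -293.2, 190.4]
orientation: [2.75, 1.519, -0.0]
ft_force: [0.6, 0.3, -1.9]
width: 48.5
grasp_force: 29.7
```

>>> {"fn": "servo_tool", "kwargs": {"deltas": [[[0,0,0],[0,0,0.12]],[[0,0,0],[0,0,0.24]],[[0,0,0],[0,0,0.36]],[[0,0,0],[0,0,0.48]],[[0,0,0],[0,0,0.6]]]}}

```text
t: 21.58
ee_pos: [488.0, -291.5, 190.3]
orientation: [-3.075, -0.641, 0.0]
ft_force: [0.5, -0.9, -1.7]
width: 48.4
grasp_force: 29.7
```

>>> {"fn": "servo_tool", "kwargs": {"deltas": [[[0,0,0],[0,0,0.12]],[[0,0,0],[0,0,0.24]],[[0,0,0],[0,0,0.36]],[[0,0,0],[0,0,0.46]],[[0,0,0],[0,0,0.537]]]}}

```text
t: 22.0
ee_pos: [488.1, -291.5, 190.3]
orientation: [-3.135, 0.197, 0.0]
ft_force: [-0.6, 1.1, -1.5]
width: 48.7
grasp_force: 29.7
```

>>> {"fn": "servo_tool", "kwargs": {"deltas": [[[0,0,0],[0,0,0]],[[0,0,0],[0,0,0]]]}}

```text
t: 22.17
ee_pos: [488.2, -291.5, 190.3]
orientation: [3.136, -0.185, 0.0]
ft_force: [0.0, 0.3, -1.6]
width: 48.6
grasp_force: 29.7
```

```bash
python3 - <<'E'
from h import *
o=ctrl.get_obs();print(o["ee_pos"],o["width"],to(489,-292,51,-0.12))
E
```

```text
[ 488.17916815 -291.534989    190.25910756] 48.55355554101954 (array([  0.9,   0.4, 139.3]), array([ 0.   , -0.   ,  0.002]))
```

>>> {"fn": "servo_tool", "kwargs": {"deltas": [[[0.5,0,20],[0,0,0]],[[0.5,0,50],[0,0,0]],[[0.5,0,80],[0,0,0]],[[0.5,0,105],[0,0,0]],[[0.5,0,122],[0,0,0]]]}}

```text
t: 22.58
ee_pos: [487.7, -291.0, 65.8]
orientation: [-3.135, 0.184, 0.004]
ft_force: [0.1, -0.1, -1.4]
width: 48.2
grasp_force: 29.7
```

>>> {"fn": "servo_tool", "kwargs": {"deltas": [[[0,0,6],[0,0,0]],[[0,0,12],[0,0,0]],[[0,0,15.5],[0,0,0]],[[0,0,17.3],[0,0,0]],[[0,0,17.3],[0,0,0]]]}}

```text
t: 23.0
ee_pos: [489.4, -292.0, 51.4]
orientation: [3.135, -0.188, 0.002]
ft_force: [0.3, 0.2, -2.4]
width: 48.4
grasp_force: 29.7
```

>>> {"fn": "servo_tool", "kwargs": {"deltas": [[[0,0,0],[0,0,0]],[[0,0,0],[0,0,0]],[[0,0,0],[0,0,0]],[[0,0,0],[0,0,0]],[[0,0,0],[0,0,0]]], "grip": -1}}

```text
t: 23.42
ee_pos: [489.0, -291.8, 51.1]
orientation: [3.136, -0.189, 0.001]
ft_force: [0.5, 0.1, 0.5]
width: 78.7
grasp_force: 0.0
```

>>> {"fn": "servo_tool", "kwargs": {"deltas": [[[0,0,0],[0,0,0]],[[0,0,-15],[0,0,0]],[[0,0,-45],[0,0,0]],[[0,0,-80],[0,0,0]],[[0,0,-120],[0,0,0]]]}}

```text
t: 23.83
ee_pos: [487.7, -291.0, 170.6]
orientation: [-3.134, 0.189, 0.005]
ft_force: [0.4, -0.9, -1.0]
width: 87.7
grasp_force: 0.0
```

>>> {"fn": "servo_tool", "kwargs": {"deltas": [[[0,0,-35],[0,0,0]],[[5,-20,-50],[0,0,0]],[[14,-60,-50],[0,0,0]],[[23,-98,-50],[0,0,0]],[[32,-136,-50],[0,0,0]]]}}

```text
t: 24.25
ee_pos: [537.2, -159.4, 221.5]
orientation: [3.135, -0.191, 0.002]
ft_force: [0.8, -0.6, 0.2]
width: 88.0
grasp_force: 0.0
```

>>> {"fn": "servo_tool", "kwargs": {"deltas": [[[9,-38,0],[0,0,0]],[[18,-76,0],[0,0,0]],[[27,-114,0],[0,0,0]],[[35,-150,0],[0,0,0]],[[42,-180,0],[0,0,0]]]}}

```text
t: 24.67
ee_pos: [600.6, 15.7, 220.7]
orientation: [-3.136, 0.187, -0.0]
ft_force: [0.3, 0.2, -0.1]
width: 87.9
grasp_force: 0.0
```

>>> {"fn": "servo_tool", "kwargs": {"deltas": [[[0,0,40],[0,0,0]],[[0,0,80],[0,0,0]],[[0,0,110],[0,0,0]],[[0,0,110],[0,0,0]],[[0,0,110],[0,0,0]]]}}

```text
t: 25.08
ee_pos: [599.1, 13.2, 109.6]
orientation: [3.136, -0.189, -0.006]
ft_force: [0.5, 0.1, 0.6]
width: 88.3
grasp_force: 0.0
```

```bash
python3 - <<'E'
from h import *
p=get_image("wrist");cv2.imwrite("pics/w4.png",p["frame"]);tops(p,N[3:5])
print(ctrl.get_obs()["ee_pos"],to(599.5,13.5,20,-.12))
p=get_image("top");W=cloud(p)
for n in N[:4]:
    for r in finder.silhouettes(n,p)[:1]:
        w=W[r["mask"]];print(n,r["score"],np.nanpercentile(w,5,axis=0).round(),np.nanpercentile(w,95,axis=0).round())
cv2.imwrite("pics/t4.png",p["frame"][100:320,100:520])
E
```

```text
amber_vial 0.8 rect px [314. 209.  26.  42.] ztop 55.9 top c [600.6  13.4  54.1] size [19. 18.]
clear_vial 0.95 rect px [208. 160.  39.  31.] ztop 55.8 top c [651.4  95.5  54. ] size [19. 18.]
[601.90128556  12.99183767 113.03418242] (array([-2.8, -0.2, 93. ]), array([-0.   , -0.004, -0.   ]))
red_cap_bottle 0.82 [ 466. -304.   28.] [ 508. -267.  114.]
nozzle_bottle 0.61 [ 466. -306.   23.] [ 508. -266.  114.]
white_bottle 0.83 [ 385. -292.   29.] [ 426. -255.  139.]
```

View pics/w4.png

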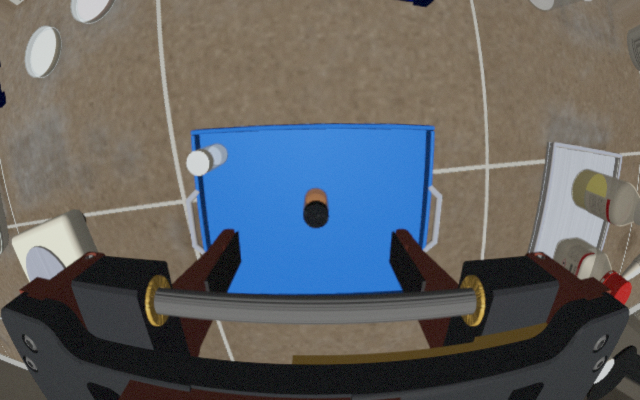

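The wrist picture shows amber centred between the fingers at (316,212), the clear vial untouched at (205,160), and all three bottles standing on the tray at the right. Now the vial.

>>> {"fn": "servo_tool", "kwargs": {"deltas": [[[-1,0,25],[0,0,0]],[[-1,0,50],[0,0,0]],[[-1,0,72],[0,0,0]],[[-1,0,85],[0,0,0]],[[-1,0,91],[0,0,0]]]}}

```text
t: 25.9
ee_pos: [598.2, 13.3, 18.1]
orientation: [3.136, -0.189, -0.004]
ft_force: [-0.6, -0.0, 0.3]
width: 88.0
grasp_force: 0.0
```

>>> {"fn": "servo_tool", "kwargs": {"deltas": [[[0,0,0],[0,0,0]],[[0,0,0],[0,0,0]],[[0,0,0],[0,0,0]],[[0,0,0],[0,0,0]],[[0,0,0],[0,0,0]]], "grip": 1}}

```text
t: 26.32
ee_pos: [599.9, 13.3, 20.7]
orientation: [-3.136, 0.189, -0.003]
ft_force: [0.4, -0.2, 0.9]
width: 57.6
grasp_force: 0.0
```

>>> {"fn": "servo_tool", "kwargs": {"deltas": [[[0,0,0],[0,0,0]],[[0,0,0],[0,0,0]],[[0,0,0],[0,0,0]],[[0,0,0],[0,0,0]],[[0,0,0],[0,0,0]]]}}

```text
t: 26.73
ee_pos: [599.2, 13.3, 19.7]
orientation: [-3.136, 0.189, -0.0]
ft_force: [0.1, -0.7, 0.5]
width: 24.4
grasp_force: 0.0
```

>>> {"fn": "servo_tool", "kwargs": {"deltas": [[[0,0,0],[0,0,0]],[[0,0,0],[0,0,0]],[[0,0,0],[0,0,0]],[[0,0,0],[0,0,0]],[[0,0,0],[0,0,0]]]}}

```text
t: 27.15
ee_pos: [599.2, 13.3, 19.6]
orientation: [-3.136, 0.189, 0.0]
ft_force: [0.1, -1.0, -0.4]
width: 20.5
grasp_force: 30.0
```

>>> {"fn": "servo_tool", "kwargs": {"deltas": [[[0,0,-10],[0,0,0]],[[0,0,-35],[0,0,0]],[[0,0,-70],[0,0,0]],[[0,0,-105],[0,0,0]],[[0,0,-140],[0,0,0]]]}}

```text
t: 27.57
ee_pos: [598.8, 13.3, 161.6]
orientation: [3.136, -0.189, -0.001]
ft_force: [0.8, 0.6, -0.7]
width: 20.5
grasp_force: 30.0
```

>>> {"fn": "servo_tool", "kwargs": {"deltas": [[[-5,-15,0],[0,0,0]],[[-12,-42,0],[0,0,0]],[[-22,-76,0],[0,0,0]],[[-33,-113,0],[0,0,0]],[[-43,-150,0],[0,0,0]]]}}

```text
t: 27.98
ee_pos: [574.0, 168.5, 160.7]
orientation: [-3.136, 0.191, -0.001]
ft_force: [1.1, -0.2, 0.1]
width: 20.6
grasp_force: 30.0
```

>>> {"fn": "servo_tool", "kwargs": {"deltas": [[[-11,-38,0],[0,0,0]],[[-22,-76,0],[0,0,0]],[[-32,-110,0],[0,0,0]],[[-41,-142,0],[0,0,0]],[[-47,-162,0],[0,0,0]]]}}

```text
t: 28.4
ee_pos: [546.5, 337.1, 160.6]
orientation: [-3.135, 0.186, -0.001]
ft_force: [-0.7, -0.2, -0.1]
width: 20.0
grasp_force: 30.0
```

>>> {"fn": "servo_tool", "kwargs": {"deltas": [[[0,0,0],[0,0,0]],[[0,0,0],[0,0,0]],[[0,0,0],[0,0,0]]]}}

```text
t: 28.65
ee_pos: [547.2, 333.1, 159.9]
orientation: [3.135, -0.189, -0.0]
ft_force: [0.2, -0.2, -0.3]
width: 20.3
grasp_force: 30.0
```

```bash
python3 - <<'E'
from h import *
p=get_image("wrist");cv2.imwrite("pics/w5.png",p["frame"]);W=wcloud(p);f=p["frame"].astype(int);v,u=np.mgrid[0:400,0:640]
T=p["pose"]
uv=np.stack([u,v],-1).reshape(-1,2);P=ray(p,uv,48.).reshape(400,640,3)
m=(f[...,0]-f[...,2]>8)&(f.mean(-1)>80)&(np.hypot(P[...,0]-547,P[...,1]-334)<65)
n_,l,s,_=cv2.connectedComponentsWithStats(m.astype(np.uint8));k=1+np.argmax(s[1:,4]);w=P[l==k];print(s[k],w.min(0),w.max(0),w.mean(0))
c=max(cv2.findContours((l==k).astype(np.uint8),0,1)[0],key=len)[:,0]
h=cv2.convexHull(ray(p,c,48.)[:,:2].astype(np.float32));print(cv2.minEnclosingCircle(h),cv2.fitEllipse(h))
tops(p,["amber_vial"]);o=ctrl.get_obs();print(o["ee_pos"],o["orientation"],o["width"])
E
```

```text
[ 266  147   96   90 6413] [508.51009362 291.06469951  48.        ] [593.76947268 378.90258881  48.        ] [554.12933264 334.54234947  48.        ]
((549.7476196289062, 335.17523193359375), 44.22243881225586) ((550.0144653320312, 335.0189514160156), (87.44278717041016, 88.00985717773438), 175.1948699951172)
amber_vial 0.93 rect px [315. 257.  41.  72.] ztop 196.0 top c [548.8 334.2 193.9] size [20. 19.]
[547.4694423  332.44932912 159.83976207] [ 3.13543266e+00 -1.90876162e-01 -3.46963905e-04] 20.27658590757872
```

View pics/w5.png

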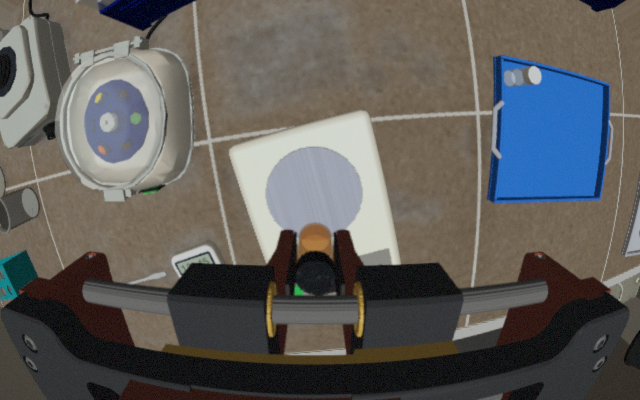

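The wrist picture shows the round pan centred near (314,192) and the vial held upright at (315,255). In the wrist frame the vial needs only about 1 mm of shift. I'll lower it.

>>> {"fn": "servo_tool", "kwargs": {"deltas": [[[1,-1,15],[0,0,0]],[[1,-1,40],[0,0,0]],[[1,-1,63],[0,0,0]],[[1,-1,80],[0,0,0]],[[1,-1,88],[0,0,0]]]}}

```text
t: 29.17
ee_pos: [547.5, 332.5, 69.4]
orientation: [3.134, -0.191, -0.005]
ft_force: [1.0, -0.5, 0.6]
width: 20.6
grasp_force: 30.0
```

>>> {"fn": "servo_tool", "kwargs": {"deltas": [[[0,0,3],[0,0,0]],[[0,0,5],[0,0,0]],[[0,0,6.5],[0,0,0]],[[0,0,7],[0,0,0]],[[0,0,7],[0,0,0]]]}}

```text
t: 29.58
ee_pos: [548.9, 335.0, 65.6]
orientation: [-3.135, 0.189, -0.002]
ft_force: [0.8, 0.2, -0.2]
width: 20.4
grasp_force: 30.0
```

>>> {"fn": "servo_tool", "kwargs": {"deltas": [[[0,0,0],[0,0,0]],[[0,0,0],[0,0,0]],[[0,0,0],[0,0,0]]]}}

```text
t: 29.83
ee_pos: [548.5, 334.9, 65.1]
orientation: [-3.136, 0.188, -0.001]
ft_force: [0.0, 0.1, 0.7]
width: 20.7
grasp_force: 30.0
```

>>> {"fn": "servo_tool", "kwargs": {"deltas": [[[0,0,0.6],[0,0,0]],[[0,0,1.2],[0,0,0]],[[0,0,1.2],[0,0,0]],[[0,0,1.2],[0,0,0]]]}}

```text
t: 30.17
ee_pos: [548.4, 334.8, 63.6]
orientation: [-3.136, 0.189, -0.0]
ft_force: [-0.7, -0.1, 2.4]
width: 20.6
grasp_force: 30.0
```

>>> {"fn": "servo_tool", "kwargs": {"deltas": [[[0,0,0],[0,0,0]],[[0,0,0],[0,0,0]],[[0,0,0],[0,0,0]],[[0,0,0],[0,0,0]],[[0,0,0],[0,0,0]]], "grip": -0.3}}

```text
t: 30.58
ee_pos: [548.3, 334.7, 63.4]
orientation: [3.136, -0.189, -0.0]
ft_force: [-0.1, -0.5, 0.3]
width: 50.1
grasp_force: 0.0
```

>>> {"fn": "servo_tool", "kwargs": {"deltas": [[[0,0,0],[0,0,0]],[[0,0,-15],[0,0,0]],[[0,0,-45],[0,0,0]],[[0,0,-80],[0,0,0]],[[0,0,-120],[0,0,0]]]}}

```text
t: 31.0
ee_pos: [547.3, 334.0, 183.2]
orientation: [3.134, -0.189, -0.005]
ft_force: [1.5, -0.0, -0.0]
width: 57.0
grasp_force: 0.0
```

>>> {"fn": "servo_tool", "kwargs": {"deltas": [[[0,0,-25],[0,0,0]],[[0,0,-50],[0,0,0]],[[0,0,-55],[0,0,0]],[[0,0,-55],[0,0,0]],[[0,0,-55],[0,0,0]]], "grip": -1}}

```text
t: 31.42
ee_pos: [547.9, 334.5, 237.6]
orientation: [3.135, -0.189, -0.001]
ft_force: [1.1, 0.3, 0.4]
width: 85.9
grasp_force: 0.0
```

```bash
python3 - <<'E'
from h import *
p=get_image("wrist");cv2.imwrite("pics/w6.png",p["frame"]);tops(p,["amber_vial"]);o=ctrl.get_obs();print(o["ee_pos"],o["orientation"],o["width"])
print(to(489,-292,240,-.12))
p=get_image("top");W=cloud(p)
for n in N[:4]:
    for r in finder.silhouettes(n,p)[:1]:
        w=W[r["mask"]];print(n,r["score"],np.nanpercentile(w,5,axis=0).round(),np.nanpercentile(w,95,axis=0).round())
E
```

```text
amber_vial 0.78 rect px [314. 184.  19.  26.] ztop 99.9 top c [550.1 336.   98.3] size [19. 19.]
[547.38997975 334.13960532 236.36564742] [ 3.13407333 -0.18859228 -0.00433189] 87.52600543412647
(array([ 17.1, 628.6,  -2.4]), array([ 0.002,  0.003, -0.   ]))
red_cap_bottle 0.8 [ 460. -307.    5.] [ 508. -266.  114.]
nozzle_bottle 0.75 [434. 259.  33.] [603. 374.  49.]
white_bottle 0.55 [ 385. -294.   16.] [ 427. -255.  138.]
```

View pics/w6.png

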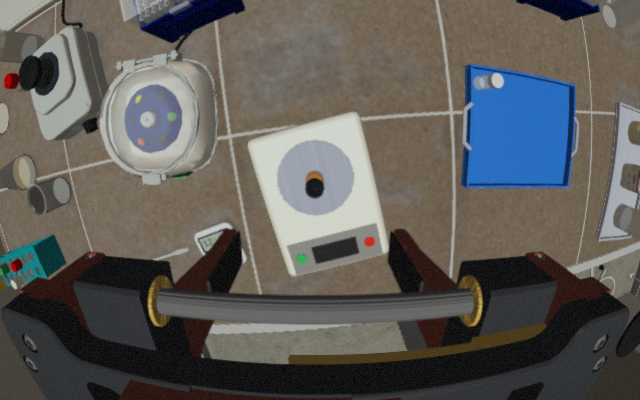

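The wrist picture shows the vial upright in the middle of the pan at (315,184), within 1 mm of centre. Next, red goes back.

>>> {"fn": "servo_tool", "kwargs": {"deltas": [[[1,25,0],[0,0,0]],[[2,55,0],[0,0,0]],[[3,90,0],[0,0,0]],[[4,125,0],[0,0,0]],[[4,160,0],[0,0,0]]]}}

```text
t: 32.18
ee_pos: [532.8, 174.1, 238.1]
orientation: [3.136, -0.188, -0.001]
ft_force: [0.3, 0.1, -0.0]
width: 87.9
grasp_force: 0.0
```

>>> {"fn": "servo_tool", "kwargs": {"deltas": [[[1,35,0],[0,0,0]],[[2,70,0],[0,0,0]],[[3,105,0],[0,0,0]],[[4,140,0],[0,0,0]],[[4,175,0],[0,0,0]]]}}

```text
t: 32.6
ee_pos: [515.8, -0.4, 238.4]
orientation: [-3.136, 0.188, -0.0]
ft_force: [0.6, -0.2, 0.8]
width: 87.8
grasp_force: 0.0
```

>>> {"fn": "servo_tool", "kwargs": {"deltas": [[[1,35,0],[0,0,0]],[[2,70,0],[0,0,0]],[[3,105,0],[0,0,0]],[[4,140,0],[0,0,0]],[[4,175,0],[0,0,0]]]}}

```text
t: 33.02
ee_pos: [498.8, -174.8, 238.4]
orientation: [-3.136, 0.189, -0.0]
ft_force: [0.1, 0.7, 0.7]
width: 87.9
grasp_force: 0.0
```

>>> {"fn": "servo_tool", "kwargs": {"deltas": [[[1,35,0],[0,0,0]],[[2,70,0],[0,0,0]],[[3,100,0],[0,0,0]],[[4,118,0],[0,0,0]],[[4,118,0],[0,0,0]]]}}

```text
t: 33.43
ee_pos: [488.6, -294.0, 238.2]
orientation: [3.135, -0.194, 0.0]
ft_force: [-0.3, -0.0, -0.1]
width: 87.9
grasp_force: 0.0
```

>>> {"fn": "servo_tool", "kwargs": {"deltas": [[[0,0,0],[0,0,0]],[[0,0,0],[0,0,0]],[[0,0,0],[0,0,0]]]}}

```text
t: 33.68
ee_pos: [489.0, -289.4, 238.3]
orientation: [-3.136, 0.187, 0.001]
ft_force: [-0.1, 0.4, -0.4]
width: 88.0
grasp_force: 0.0
```

```bash
python3 - <<'E'
from h import *
print(ctrl.get_obs()["ee_pos"],to(489,-291.8,51,-.12))
p=get_image("wrist");cv2.imwrite("pics/w7.png",p["frame"]);tops(p,N[:3])
E
```

```text
[ 488.96778068 -289.3931089   238.28600386] (array([  0.4,   2.5, 187.3]), array([-0.   ,  0.001,  0.001]))
red_cap_bottle 0.56 rect px [317. 182.  52.  56.] ztop 113.6 top c [ 489.9 -290.6  112. ] size [36. 36.]
nozzle_bottle 0.94 rect px [322. 102.  47.  46.] ztop 129.8 top c [ 574.2 -304.6  133.5] size [6. 7.]
white_bottle 0.75 rect px [316. 257.  50.  75.] ztop 137.1 top c [ 407.6 -278.1  135.6] size [32. 36.]
```

View pics/w7.png

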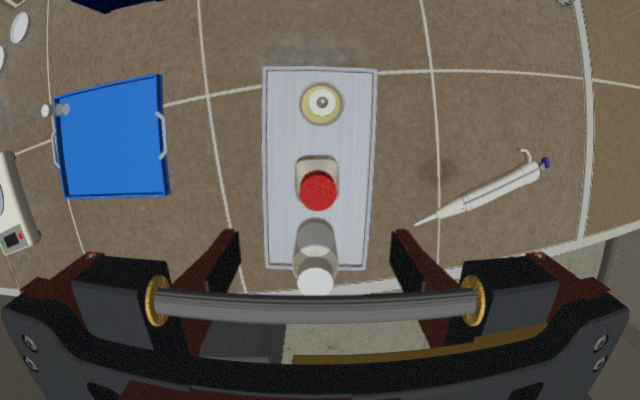

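The wrist picture shows all three bottles upright on the tray: nozzle at (322,103), red at (318,190), white at (315,275). I'll grasp red.

>>> {"fn": "servo_tool", "kwargs": {"deltas": [[[0,2,20],[0,0,0]],[[0,2,55],[0,0,0]],[[0,2,90],[0,0,0]],[[0,2,115],[0,0,0]],[[0,2,130],[0,0,0]]]}}

```text
t: 34.3
ee_pos: [487.4, -291.2, 105.6]
orientation: [-3.134, 0.187, 0.005]
ft_force: [0.6, 0.2, 0.1]
width: 87.9
grasp_force: 0.0
```

>>> {"fn": "servo_tool", "kwargs": {"deltas": [[[0,0,15],[0,0,0]],[[0,0,35],[0,0,0]],[[0,0,50],[0,0,0]],[[0,0,57],[0,0,0]],[[0,0,57],[0,0,0]]]}}

```text
t: 34.72
ee_pos: [487.9, -291.8, 50.1]
orientation: [-3.135, 0.188, 0.004]
ft_force: [-0.4, 0.2, -0.2]
width: 87.7
grasp_force: 0.0
```

>>> {"fn": "servo_tool", "kwargs": {"deltas": [[[0,0,0],[0,0,0]],[[0,0,0],[0,0,0]],[[0,0,0],[0,0,0]],[[0,0,0],[0,0,0]],[[0,0,0],[0,0,0]]], "grip": 1}}

```text
t: 35.13
ee_pos: [489.1, -292.9, 52.2]
orientation: [3.135, -0.189, 0.002]
ft_force: [0.6, 0.8, 0.1]
width: 57.9
grasp_force: 0.0
```

>>> {"fn": "servo_tool", "kwargs": {"deltas": [[[0,0,0],[0,0,0]],[[0,0,0],[0,0,0]],[[0,0,0],[0,0,0]],[[0,0,0],[0,0,0]],[[0,0,0],[0,0,0]]]}}

```text
t: 35.55
ee_pos: [489.0, -292.8, 51.8]
orientation: [3.136, -0.189, 0.001]
ft_force: [0.1, 1.3, 5.7]
width: 48.5
grasp_force: 29.9
```

>>> {"fn": "servo_tool", "kwargs": {"deltas": [[[0,0,-10],[0,0,0]],[[0,0,-30],[0,0,0]],[[0,0,-60],[0,0,0]],[[0,0,-95],[0,0,0]],[[0,0,-130],[0,0,0]]]}}

```text
t: 35.97
ee_pos: [487.7, -292.2, 182.4]
orientation: [-3.135, 0.189, 0.003]
ft_force: [1.5, -0.4, -1.4]
width: 48.2
grasp_force: 29.9
```

>>> {"fn": "servo_tool", "kwargs": {"deltas": [[[0,0,-10],[0,0,-0.06]],[[0,0,-10],[0,0,-0.17]],[[0,0,-10],[0,0,-0.29]],[[0,0,-10],[0,0,-0.41]],[[0,0,-10],[0,0,-0.53]]]}}

```text
t: 36.38
ee_pos: [488.2, -292.5, 191.7]
orientation: [-3.074, -0.648, 0.001]
ft_force: [-0.7, 0.5, -1.1]
width: 48.4
grasp_force: 29.9
```

>>> {"fn": "servo_tool", "kwargs": {"deltas": [[[0,0,0],[0,0,-0.12]],[[0,0,0],[0,0,-0.24]],[[0,0,0],[0,0,-0.36]],[[0,0,0],[0,0,-0.48]],[[0,0,0],[0,0,-0.6]]]}}

```text
t: 36.8
ee_pos: [488.2, -292.5, 191.5]
orientation: [-2.744, -1.527, 0.001]
ft_force: [0.7, 0.0, -0.6]
width: 48.3
grasp_force: 29.9
```

>>> {"fn": "servo_tool", "kwargs": {"deltas": [[[0,0,0],[0,0,-0.12]],[[0,0,0],[0,0,-0.24]],[[0,0,0],[0,0,-0.36]],[[0,0,0],[0,0,-0.46]],[[0,0,0],[0,0,-0.527]]]}}

```text
t: 37.22
ee_pos: [488.2, -292.4, 191.5]
orientation: [-2.253, -2.189, 0.001]
ft_force: [0.3, -0.2, -1.7]
width: 48.4
grasp_force: 29.9
```

>>> {"fn": "servo_tool", "kwargs": {"deltas": [[[0,0,0],[0,0,0]],[[0,0,0],[0,0,0]]]}}

```text
t: 37.38
ee_pos: [488.4, -292.5, 191.5]
orientation: [-2.261, -2.18, 0.0]
ft_force: [-0.2, 0.5, -1.8]
width: 48.6
grasp_force: 29.9
```

```bash
python3 - <<'E'
from h import *
o=ctrl.get_obs();print(o["ee_pos"],o["width"],to(608.7,67.6,190,1.537))
E
```

```text
[ 488.37786663 -292.51667959  191.48880142] 48.56689679623651 (array([364.2, 107.2,   1.5]), array([-0.001, -0.   , -0.002]))
```

>>> {"fn": "servo_tool", "kwargs": {"deltas": [[[15,4,0],[0,0,0]],[[42,12,0],[0,0,0]],[[75,22,0],[0,0,0]],[[110,32,0],[0,0,0]],[[147,43,0],[0,0,0]]]}}

```text
t: 37.8
ee_pos: [536.6, -146.2, 191.6]
orientation: [-2.263, -2.179, 0.0]
ft_force: [0.9, 0.5, -1.6]
width: 48.3
grasp_force: 29.9
```

>>> {"fn": "servo_tool", "kwargs": {"deltas": [[[36,11,0],[0,0,0]],[[72,21,0],[0,0,0]],[[106,31,0],[0,0,0]],[[138,41,0],[0,0,0]],[[166,49,0],[0,0,0]]]}}

```text
t: 38.22
ee_pos: [591.6, 19.3, 191.6]
orientation: [-2.261, -2.181, -0.0]
ft_force: [-0.4, -0.6, -1.1]
width: 48.2
grasp_force: 29.9
```

>>> {"fn": "servo_tool", "kwargs": {"deltas": [[[21,6,0],[0,0,0]],[[37,11,0],[0,0,0]],[[47,14,0],[0,0,0]],[[51,15,0],[0,0,0]],[[51,15,0],[0,0,0]]]}}

```text
t: 38.63
ee_pos: [608.0, 67.9, 191.4]
orientation: [-2.259, -2.183, 0.0]
ft_force: [-0.1, -0.2, -2.2]
width: 48.2
grasp_force: 29.9
```

>>> {"fn": "servo_tool", "kwargs": {"deltas": [[[0,0,0],[0,0,0]],[[0,0,15],[0,0,0]],[[0,0,45],[0,0,0]],[[0,0,75],[0,0,0]],[[0,0,100],[0,0,0]]]}}

```text
t: 39.05
ee_pos: [607.3, 66.0, 90.2]
orientation: [-2.261, -2.181, 0.001]
ft_force: [-0.3, -0.1, -2.2]
width: 48.2
grasp_force: 29.9
```

>>> {"fn": "servo_tool", "kwargs": {"deltas": [[[0,0,15],[0,0,0]],[[0,0,25],[0,0,0]],[[0,0,32],[0,0,0]],[[0,0,36],[0,0,0]],[[0,0,36],[0,0,0]]]}}

```text
t: 39.47
ee_pos: [608.1, 67.1, 55.4]
orientation: [-2.26, -2.183, 0.0]
ft_force: [0.2, -0.4, -1.9]
width: 48.4
grasp_force: 29.9
```

>>> {"fn": "servo_tool", "kwargs": {"deltas": [[[0,0,0],[0,0,0]],[[0,0,0],[0,0,0]]]}}

```text
t: 39.63
ee_pos: [608.8, 67.5, 56.6]
orientation: [2.258, 2.182, 0.002]
ft_force: [0.3, -0.5, -1.9]
width: 48.5
grasp_force: 29.9
```

```bash
python3 - <<'E'
from h import *
o=ctrl.get_obs();print(o["ee_pos"],o["width"],to(608.7,67.6,51.8,1.537))
E
```

```text
[608.82912999  67.50028837  56.5749628 ] 48.5377759523042 (array([ 0.1, -0.1,  4.8]), array([ 0.002, -0.   , -0.   ]))
```

>>> {"fn": "servo_tool", "kwargs": {"deltas": [[[0,0,1.5],[0,0,0]],[[0,0,3],[0,0,0]],[[0,0,4],[0,0,0]],[[0,0,4],[0,0,0]],[[0,0,4],[0,0,0]]]}}

```text
t: 40.05
ee_pos: [608.3, 67.6, 51.9]
orientation: [2.259, 2.183, 0.001]
ft_force: [-1.3, 0.4, 2.7]
width: 48.7
grasp_force: 29.9
```

>>> {"fn": "servo_tool", "kwargs": {"deltas": [[[0,0,0],[0,0,0]],[[0,0,0],[0,0,0]],[[0,0,0],[0,0,0]],[[0,0,0],[0,0,0]],[[0,0,0],[0,0,0]]], "grip": -0.64}}

```text
t: 40.47
ee_pos: [608.0, 67.5, 51.4]
orientation: [-2.259, -2.183, -0.0]
ft_force: [-0.1, 0.1, 0.2]
width: 71.7
grasp_force: 0.0
```

>>> {"fn": "servo_tool", "kwargs": {"deltas": [[[0,0,0],[0,0,0]],[[0,0,-15],[0,0,0]],[[0,0,-45],[0,0,0]],[[0,0,-80],[0,0,0]],[[0,0,-120],[0,0,0]]]}}

```text
t: 40.88
ee_pos: [606.8, 67.4, 171.3]
orientation: [-2.257, -2.182, 0.004]
ft_force: [-0.3, 0.3, -0.3]
width: 72.0
grasp_force: 0.0
```

>>> {"fn": "servo_tool", "kwargs": {"deltas": [[[0,0,-35],[0,0,0]],[[-20,-1,-65],[0,0,0]],[[-55,-3,-65],[0,0,0]],[[-92,-5,-65],[0,0,0]],[[-130,-7,-65],[0,0,0]]], "grip": -1}}

```text
t: 41.3
ee_pos: [596.7, -63.1, 237.6]
orientation: [2.256, 2.184, 0.002]
ft_force: [1.2, -0.2, -0.1]
width: 87.7
grasp_force: 0.0
```

>>> {"fn": "servo_tool", "kwargs": {"deltas": [[[-36,-2,0],[0,0,0]],[[-72,-4,0],[0,0,0]],[[-108,-6,0],[0,0,0]],[[-144,-8,0],[0,0,0]],[[-176,-10,0],[0,0,0]]]}}

```text
t: 41.72
ee_pos: [580.1, -239.9, 236.5]
orientation: [2.259, 2.183, -0.0]
ft_force: [0.2, 0.2, -0.9]
width: 87.8
grasp_force: 0.0
```

>>> {"fn": "servo_tool", "kwargs": {"deltas": [[[-30,-2,0],[0,0,0.05]],[[-52,-4,0],[0,0,0.087]],[[-66,-5,0],[0,0,0.087]],[[-66,-5,0],[0,0,0.087]],[[-66,-5,0],[0,0,0.087]]]}}

```text
t: 42.13
ee_pos: [573.2, -303.4, 236.2]
orientation: [-2.351, -2.083, -0.0]
ft_force: [0.8, 0.4, -0.0]
width: 87.9
grasp_force: 0.0
```

>>> {"fn": "servo_tool", "kwargs": {"deltas": [[[0,0,0],[0,0,0]],[[0,0,0],[0,0,0]]]}}

```text
t: 42.3
ee_pos: [573.7, -302.0, 236.5]
orientation: [-2.349, -2.085, -0.0]
ft_force: [-0.0, 0.1, 0.4]
width: 87.7
grasp_force: 0.0
```

```bash
python3 - <<'E'
from h import *
o=ctrl.get_obs();print(o["ee_pos"],o["width"],to(574.3,-304.2,68.2,1.45))
p=get_image("wrist");tops(p)
E
```

```text
[ 573.66982828 -302.0366665   236.46887996] 87.6517345238248 (array([ -2.1,   0.9, 168.3]), array([-0.   , -0.   ,  0.002]))
nozzle_bottle 0.55 rect px [316. 184.  46.  54.] ztop 127.7 top c [ 575.2 -303.5  132.5] size [7. 5.]
white_bottle 0.74 rect px [255. 175. 206. 116.] ztop 14.5 top c [ 492.2 -291.6   12.9] size [286. 177.]
```

>>> {"fn": "servo_tool", "kwargs": {"deltas": [[[-2,1,20],[0,0,0]],[[-2,1,50],[0,0,0]],[[-2,1,80],[0,0,0]],[[-2,1,105],[0,0,0]],[[-2,1,120],[0,0,0]]]}}

```text
t: 43.02
ee_pos: [572.8, -304.7, 113.5]
orientation: [-2.349, -2.081, 0.002]
ft_force: [1.7, 0.3, 0.1]
width: 87.7
grasp_force: 0.0
```

>>> {"fn": "servo_tool", "kwargs": {"deltas": [[[0,0,15],[0,0,0]],[[0,0,30],[0,0,0]],[[0,0,42],[0,0,0]],[[0,0,48],[0,0,0]],[[0,0,48],[0,0,0]]]}}

```text
t: 43.43
ee_pos: [573.4, -305.1, 67.1]
orientation: [-2.35, -2.082, 0.001]
ft_force: [-0.7, -0.0, 0.1]
width: 87.8
grasp_force: 0.0
```

>>> {"fn": "servo_tool", "kwargs": {"deltas": [[[0,0,0],[0,0,0]],[[0,0,0],[0,0,0]],[[0,0,0],[0,0,0]],[[0,0,0],[0,0,0]],[[0,0,0],[0,0,0]]], "grip": 1}}

```text
t: 43.85
ee_pos: [574.5, -305.9, 69.2]
orientation: [2.351, 2.082, 0.001]
ft_force: [0.3, 0.2, -0.2]
width: 57.9
grasp_force: 0.0
```

>>> {"fn": "servo_tool", "kwargs": {"deltas": [[[0,0,0],[0,0,0]],[[0,0,0],[0,0,0]],[[0,0,0],[0,0,0]],[[0,0,0],[0,0,0]],[[0,0,0],[0,0,0]]]}}

```text
t: 44.27
ee_pos: [574.3, -305.7, 68.7]
orientation: [2.351, 2.083, 0.0]
ft_force: [-0.2, 0.2, 3.6]
width: 45.5
grasp_force: 30.0
```

>>> {"fn": "servo_tool", "kwargs": {"deltas": [[[0,0,-8],[0,0,0]],[[0,0,-25],[0,0,0]],[[0,0,-45],[0,0,0]],[[0,0,-65],[0,0,0]],[[0,0,-80],[0,0,0]]]}}

```text
t: 44.68
ee_pos: [574.3, -305.7, 150.1]
orientation: [2.351, 2.083, 0.0]
ft_force: [-0.1, -0.2, -1.4]
width: 45.6
grasp_force: 30.0
```

>>> {"fn": "servo_tool", "kwargs": {"deltas": [[[15,-1,0],[0,0,0]],[[40,-2,0],[0,0,0]],[[70,-3,0],[0,0,0]],[[103,-4,0],[0,0,0]],[[137,-6,0],[0,0,0]]]}}

```text
t: 45.1
ee_pos: [583.8, -166.9, 147.6]
orientation: [-2.352, -2.081, 0.001]
ft_force: [0.4, -0.1, -1.1]
width: 45.7
grasp_force: 30.0
```

>>> {"fn": "servo_tool", "kwargs": {"deltas": [[[34,-1,0],[0,0,0]],[[68,-3,0],[0,0,0]],[[98,-4,0],[0,0,0]],[[122,-5,0],[0,0,0]],[[136,-6,0],[0,0,0]]]}}

```text
t: 45.52
ee_pos: [594.2, -29.8, 147.6]
orientation: [-2.348, -2.084, 0.001]
ft_force: [-0.5, 0.2, -1.8]
width: 45.3
grasp_force: 30.0
```

>>> {"fn": "servo_tool", "kwargs": {"deltas": [[[0,0,0],[0,0,0]],[[0,0,0],[0,0,0]],[[0,0,0],[0,0,0]]]}}

```text
t: 45.77
ee_pos: [594.8, -33.8, 148.2]
orientation: [-2.352, -2.083, 0.001]
ft_force: [-0.4, 0.1, -1.0]
width: 45.4
grasp_force: 30.0
```

```bash
python3 - <<'E'
from h import *
o=ctrl.get_obs();print(o["ee_pos"],o["width"],to(595.5,-31.7,68.5,1.45))
E
```

```text
[594.84957834 -33.78570949 148.15045617] 45.431626650994055 (array([ 2.2,  0.4, 79.6]), array([-0.001,  0.   , -0.   ]))
```

>>> {"fn": "servo_tool", "kwargs": {"deltas": [[[0.5,0,10],[0,0,0]],[[0.5,0,30],[0,0,0]],[[0.5,0,50],[0,0,0]],[[0.5,0,64],[0,0,0]],[[0.5,0,70],[0,0,0]]]}}

```text
t: 46.18
ee_pos: [593.5, -33.8, 75.7]
orientation: [-2.352, -2.079, 0.004]
ft_force: [-0.5, -1.6, -1.4]
width: 45.1
grasp_force: 30.0
```

>>> {"fn": "servo_tool", "kwargs": {"deltas": [[[0,0,3],[0,0,0]],[[0,0,6],[0,0,0]],[[0,0,7.5],[0,0,0]],[[0,0,8.5],[0,0,0]],[[0,0,8.5],[0,0,0]]]}}

```text
t: 46.6
ee_pos: [595.6, -32.8, 70.4]
orientation: [2.351, 2.083, 0.001]
ft_force: [0.2, 0.4, -2.1]
width: 45.5
grasp_force: 30.0
```

>>> {"fn": "servo_tool", "kwargs": {"deltas": [[[0,0,0],[0,0,0]],[[0,0,0],[0,0,0]],[[0,0,0],[0,0,0]]]}}

```text
t: 46.85
ee_pos: [595.5, -32.6, 70.4]
orientation: [2.351, 2.083, 0.001]
ft_force: [-0.1, 0.5, -0.2]
width: 45.5
grasp_force: 30.0
```

>>> {"fn": "servo_tool", "kwargs": {"deltas": [[[0,0,0.8],[0,0,0]],[[0,0,1.5],[0,0,0]],[[0,0,1.5],[0,0,0]]]}}

```text
t: 47.1
ee_pos: [595.4, -32.6, 68.7]
orientation: [2.352, 2.083, 0.0]
ft_force: [0.0, -0.0, 2.2]
width: 45.4
grasp_force: 30.0
```

>>> {"fn": "servo_tool", "kwargs": {"deltas": [[[0,0,0],[0,0,0]],[[0,0,0],[0,0,0]],[[0,0,0],[0,0,0]],[[0,0,0],[0,0,0]],[[0,0,0],[0,0,0]]], "grip": -1}}

```text
t: 47.52
ee_pos: [595.2, -32.7, 68.4]
orientation: [-2.352, -2.083, 0.0]
ft_force: [-0.4, -1.2, 0.1]
width: 75.9
grasp_force: 0.0
```

>>> {"fn": "servo_tool", "kwargs": {"deltas": [[[0,0,0],[0,0,0]],[[0,0,-15],[0,0,0]],[[0,0,-45],[0,0,0]],[[0,0,-80],[0,0,0]],[[0,0,-120],[0,0,0]]]}}

```text
t: 47.93
ee_pos: [594.0, -32.6, 188.4]
orientation: [-2.35, -2.081, 0.004]
ft_force: [1.2, 0.1, -0.8]
width: 87.8
grasp_force: 0.0
```

>>> {"fn": "servo_tool", "kwargs": {"deltas": [[[0,0,-30],[0,0,0.12]],[[0,0,-50],[0,0,0.24]],[[0,0,-50],[0,0,0.36]],[[0,0,-50],[0,0,0.48]],[[0,0,-50],[0,0,0.6]]]}}

```text
t: 48.35
ee_pos: [595.4, -32.7, 239.3]
orientation: [2.866, 1.286, 0.002]
ft_force: [0.4, 0.3, -0.4]
width: 88.2
grasp_force: 0.0
```

>>> {"fn": "servo_tool", "kwargs": {"deltas": [[[0,0,0],[0,0,0.12]],[[0,0,0],[0,0,0.24]],[[0,0,0],[0,0,0.36]],[[0,0,0],[0,0,0.48]],[[0,0,0],[0,0,0.6]]]}}

```text
t: 48.77
ee_pos: [595.1, -32.7, 238.4]
orientation: [-3.118, -0.382, 0.0]
ft_force: [0.8, -0.1, 0.3]
width: 87.9
grasp_force: 0.0
```

>>> {"fn": "servo_tool", "kwargs": {"deltas": [[[0,0,0],[0,0,0.12]],[[0,0,0],[0,0,0.24]],[[0,0,0],[0,0,0.37]],[[0,0,0],[0,0,0.37]],[[0,0,0],[0,0,0.37]]]}}

```text
t: 49.18
ee_pos: [595.2, -32.7, 238.4]
orientation: [3.136, -0.184, -0.0]
ft_force: [-0.9, 0.3, -0.0]
width: 87.4
grasp_force: 0.0
```

>>> {"fn": "servo_tool", "kwargs": {"deltas": [[[-15,26,0],[0,0,0]],[[-32,53,0],[0,0,0]],[[-48,80,0],[0,0,0]],[[-64,107,0],[0,0,0]],[[-80,134,0],[0,0,0]]]}}

```text
t: 49.6
ee_pos: [498.8, -157.0, 238.5]
orientation: [3.136, -0.181, 0.0]
ft_force: [0.8, -0.9, -0.0]
width: 87.5
grasp_force: 0.0
```

>>> {"fn": "servo_tool", "kwargs": {"deltas": [[[-18,30,0],[0,0,0]],[[-36,60,0],[0,0,0]],[[-54,90,0],[0,0,0]],[[-70,117,0],[0,0,0]],[[-80,134,0],[0,0,0]]]}}

```text
t: 50.02
ee_pos: [402.4, -281.4, 238.6]
orientation: [3.136, -0.184, -0.0]
ft_force: [0.4, -0.2, -0.0]
width: 87.5
grasp_force: 0.0
```

>>> {"fn": "servo_tool", "kwargs": {"deltas": [[[0,0,0],[0,0,0]],[[0,0,0],[0,0,0]],[[0,0,0],[0,0,0]],[[0,0,0],[0,0,0]]]}}

```text
t: 50.35
ee_pos: [404.9, -278.8, 238.5]
orientation: [-3.136, 0.185, -0.0]
ft_force: [0.5, 0.6, 0.0]
width: 87.8
grasp_force: 0.0
```

```bash
python3 - <<'E'
from h import *
o=ctrl.get_obs();print(o["ee_pos"],o["width"],to(404,-280.2,58.5,-.12))
p=get_image("wrist");cv2.imwrite("pics/w8.png",p["frame"]);tops(p)
E
```

```text
[ 404.94262549 -278.80236318  238.46925854] 87.83857811944681 (array([ -0.8,   1.5, 180. ]), array([-0.   , -0.   ,  0.002]))
red_cap_bottle 0.89 rect px [58. 76. 69. 36.] ztop 112.8 top c [606.7  64.6 111. ] size [34. 35.]
nozzle_bottle 0.8 rect px [103.  63.  77.  42.] ztop 124.1 top c [594.6 -33.4 129.6] size [8. 6.]
white_bottle 0.75 rect px [318. 186.  49.  72.] ztop 137.4 top c [ 405.3 -278.3  136.1] size [36. 35.]
clear_vial 0.65 rect px [54. 56. 23. 13.] ztop 63.0 top c [612.1  13.1 104.9] size [33. 93.]
```

View pics/w8.png

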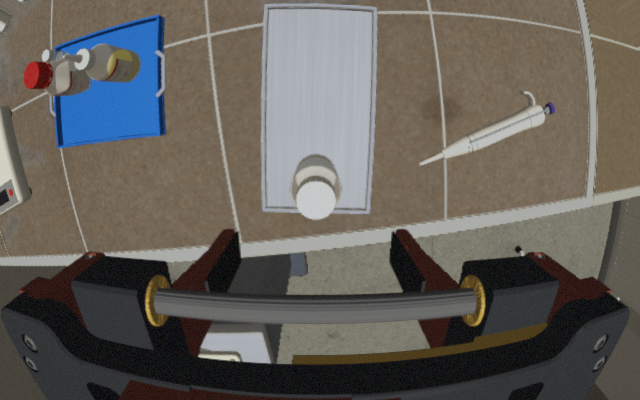

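The wrist picture shows white upright on the tray at (316,190), with red and nozzle back in the caddy at the upper left. Now the white bottle.

>>> {"fn": "servo_tool", "kwargs": {"deltas": [[[-0.5,1,20],[0,0,0]],[[-0.5,1,55],[0,0,0]],[[-0.5,1,90],[0,0,0]],[[-0.5,1,115],[0,0,0]],[[-0.5,1,130],[0,0,0]]]}}

```text
t: 51.07
ee_pos: [402.4, -279.4, 105.8]
orientation: [-3.134, 0.188, 0.005]
ft_force: [-0.7, -0.7, -0.4]
width: 87.7
grasp_force: 0.0
```

>>> {"fn": "servo_tool", "kwargs": {"deltas": [[[0,0,15],[0,0,0]],[[0,0,32],[0,0,0]],[[0,0,45],[0,0,0]],[[0,0,50],[0,0,0]],[[0,0,50],[0,0,0]]]}}

```text
t: 51.48
ee_pos: [403.1, -279.9, 57.4]
orientation: [-3.135, 0.188, 0.003]
ft_force: [0.2, 0.2, -0.1]
width: 87.6
grasp_force: 0.0
```

>>> {"fn": "servo_tool", "kwargs": {"deltas": [[[0,0,0],[0,0,0]],[[0,0,0],[0,0,0]],[[0,0,0],[0,0,0]],[[0,0,0],[0,0,0]],[[0,0,0],[0,0,0]]], "grip": 1}}

```text
t: 51.9
ee_pos: [404.0, -280.8, 59.1]
orientation: [3.135, -0.189, 0.002]
ft_force: [0.7, 0.6, 0.0]
width: 58.0
grasp_force: 0.0
```

>>> {"fn": "servo_tool", "kwargs": {"deltas": [[[0,0,0],[0,0,0]],[[0,0,0],[0,0,0]],[[0,0,0],[0,0,0]],[[0,0,0],[0,0,0]],[[0,0,0],[0,0,0]]]}}

```text
t: 52.32
ee_pos: [403.8, -280.6, 58.8]
orientation: [3.136, -0.189, 0.001]
ft_force: [-0.4, 0.8, 5.1]
width: 49.9
grasp_force: 29.9
```

>>> {"fn": "servo_tool", "kwargs": {"deltas": [[[0,0,-10],[0,0,0]],[[0,0,-30],[0,0,0]],[[0,0,-55],[0,0,0]],[[0,0,-80],[0,0,0]],[[0,0,-100],[0,0,0]]]}}

```text
t: 52.73
ee_pos: [403.6, -280.6, 160.3]
orientation: [3.136, -0.189, 0.001]
ft_force: [0.5, -1.0, -1.3]
width: 50.1
grasp_force: 29.9
```

>>> {"fn": "servo_tool", "kwargs": {"deltas": [[[5,-17,0],[0,0,0]],[[15,-45,0],[0,0,0]],[[26,-80,0],[0,0,0]],[[38,-118,0],[0,0,0]],[[51,-156,0],[0,0,0]]]}}

```text
t: 53.15
ee_pos: [472.9, -130.4, 158.9]
orientation: [3.136, -0.191, -0.0]
ft_force: [0.9, -0.4, -1.7]
width: 50.4
grasp_force: 29.9
```

>>> {"fn": "servo_tool", "kwargs": {"deltas": [[[13,-38,0],[0,0,0]],[[25,-76,0],[0,0,0]],[[37,-112,0],[0,0,0]],[[46,-140,0],[0,0,0]],[[51,-156,0],[0,0,0]]]}}

```text
t: 53.57
ee_pos: [543.3, 20.0, 158.9]
orientation: [-3.136, 0.185, -0.001]
ft_force: [-0.4, -0.0, -1.3]
width: 50.0
grasp_force: 29.9
```

>>> {"fn": "servo_tool", "kwargs": {"deltas": [[[0,0,0],[0,0,0]],[[0,0,0],[0,0,0]],[[0,0,0],[0,0,0]],[[0,0,0],[0,0,0]]]}}

```text
t: 53.9
ee_pos: [541.6, 15.9, 158.5]
orientation: [3.136, -0.191, -0.001]
ft_force: [0.0, 0.1, -1.0]
width: 50.1
grasp_force: 29.9
```

```bash
python3 - <<'E'
from h import *
o=ctrl.get_obs();print(o["ee_pos"],o["width"],to(543.1,17.6,58.5,-.12))
E
```

```text
[541.59881218  15.92594469 158.46823876] 50.125410090738214 (array([  1.4,  -1.9, 100. ]), array([ 0.   ,  0.001, -0.001]))
```

>>> {"fn": "servo_tool", "kwargs": {"deltas": [[[0.5,-1,10],[0,0,0]],[[0.5,-1,35],[0,0,0]],[[0.5,-1,60],[0,0,0]],[[0.5,-1,80],[0,0,0]],[[0.5,-1,90],[0,0,0]]]}}

```text
t: 54.32
ee_pos: [541.0, 17.1, 65.7]
orientation: [3.135, -0.191, -0.006]
ft_force: [0.0, -0.5, -0.8]
width: 50.2
grasp_force: 29.9
```

>>> {"fn": "servo_tool", "kwargs": {"deltas": [[[0,0,4],[0,0,0]],[[0,0,6],[0,0,0]],[[0,0,8],[0,0,0]],[[0,0,8.5],[0,0,0]],[[0,0,8.5],[0,0,0]]]}}

```text
t: 54.73
ee_pos: [543.6, 17.9, 60.8]
orientation: [-3.136, 0.189, -0.002]
ft_force: [0.8, -0.9, -1.5]
width: 50.4
grasp_force: 29.9
```

>>> {"fn": "servo_tool", "kwargs": {"deltas": [[[0,0,0],[0,0,0]],[[0,0,0],[0,0,0]],[[0,0,0],[0,0,0]]]}}

```text
t: 54.98
ee_pos: [543.2, 18.0, 60.4]
orientation: [-3.136, 0.189, -0.001]
ft_force: [0.5, 0.2, -2.1]
width: 50.4
grasp_force: 29.9
```

Positions match to under 1 mm; I'll lower it the last 1.6 mm, release and rise.

>>> {"fn": "servo_tool", "kwargs": {"deltas": [[[0,0,0.8],[0,0,0]],[[0,0,1.6],[0,0,0]],[[0,0,1.6],[0,0,0]],[[0,0,1.6],[0,0,0]]]}}

```text
t: 55.32
ee_pos: [543.2, 18.1, 58.7]
orientation: [-3.136, 0.189, -0.001]
ft_force: [0.7, 1.1, 3.9]
width: 50.0
grasp_force: 29.9
```

>>> {"fn": "servo_tool", "kwargs": {"deltas": [[[0,0,0],[0,0,0]],[[0,0,0],[0,0,0]],[[0,0,0],[0,0,0]],[[0,0,0],[0,0,0]],[[0,0,0],[0,0,0]]], "grip": -1}}

```text
t: 55.73
ee_pos: [542.9, 17.9, 58.3]
orientation: [3.136, -0.189, -0.0]
ft_force: [-0.4, 0.4, -0.3]
width: 80.2
grasp_force: 0.0
```

>>> {"fn": "servo_tool", "kwargs": {"deltas": [[[0,0,0],[0,0,0]],[[0,0,-15],[0,0,0]],[[0,0,-45],[0,0,0]],[[0,0,-80],[0,0,0]],[[0,0,-120],[0,0,0]]]}}

```text
t: 56.15
ee_pos: [541.6, 17.9, 178.4]
orientation: [3.136, -0.189, -0.005]
ft_force: [1.2, 0.9, -0.7]
width: 87.6
grasp_force: 0.0
```

>>> {"fn": "servo_tool", "kwargs": {"deltas": [[[0,0,-35],[0,0,0]],[[0,0,-70],[0,0,0]],[[0,0,-100],[0,0,0]],[[0,0,-103],[0,0,0]],[[0,0,-103],[0,0,0]]]}}

```text
t: 56.57
ee_pos: [544.1, 17.9, 283.6]
orientation: [-3.136, 0.189, -0.007]
ft_force: [0.4, 0.0, -0.9]
width: 87.8
grasp_force: 0.0
```

>>> {"fn": "servo_tool", "kwargs": {"deltas": [[[0,0,0],[0,0,0]],[[0,0,0],[0,0,0]],[[0,0,0],[0,0,0]],[[0,0,0],[0,0,0]],[[0,0,0],[0,0,0]]]}}

```text
t: 56.98
ee_pos: [542.5, 17.9, 280.3]
orientation: [3.136, -0.189, -0.003]
ft_force: [0.5, 0.3, -0.2]
width: 87.7
grasp_force: 0.0
```

```bash
python3 - <<'E'
from h import *
o=ctrl.get_obs();print(o["ee_pos"],o["ft_force"])
p=get_image("wrist");cv2.imwrite("pics/w9.png",p["frame"]);tops(p)
E
```

```text
[542.48701272  17.93769228 280.27478589] [ 0.53409123  0.30994186 -0.17927188]
red_cap_bottle 0.73 rect px [272. 125.  50.  40.] ztop 113.7 top c [607.7  66.5 112.1] size [36. 36.]
nozzle_bottle 0.92 rect px [351. 128.  40.  39.] ztop 129.6 top c [596.  -30.8 134.4] size [6. 7.]
white_bottle 0.65 rect px [315. 177.  47.  54.] ztop 137.4 top c [544.7  20.  136.2] size [36. 35.]
amber_vial 0.81 rect px [ 99. 201.  26.  20.] ztop 99.1 top c [550.4 333.   97.2] size [16. 17.]
clear_vial 0.7 rect px [248.  99.  17.  14.] ztop 56.0 top c [651.6  95.7  54.2] size [19. 19.]
```

View pics/w9.png

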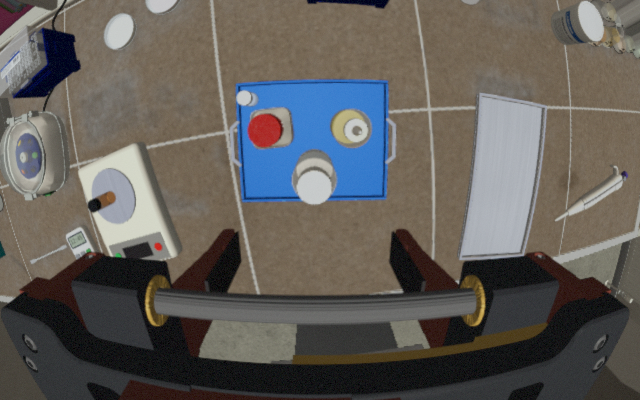

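The wrist picture shows every bottle back at its starting pixels, within about 1 mm: red (265,130), nozzle (355,130), white (315,185). The clear vial is untouched at (246,98), and the amber vial stands on the pan at (100,202). The gripper is clear, so I'll hand it in.

```bash
python3 -c "
from workcell import close_job
print(close_job())"
```

```text
the job is handed in; nothing more can be done
None
```

The job is handed in, with no verdict returned: the amber vial stands within about 2 mm of the middle of the pan, all three bottles are back within about 1 mm of where they started by the wrist camera, and the clear vial was not moved.

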